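# Load and start the bronze polisher

## Task

Seat the empty polishing bowl fully home on its drive base, with both pegs through the holes in its ears, then put every bronze foot from the bin into the bowl. Set the timer to 63 minutes (left wheel's ridge at tick 6, right wheel's at tick 3), and only when the bowl is loaded and the timer is set, press the start button right down and let it go. Leave the other things on the table where they are.

Things in the scene. Friction and masses are not known exactly. Their poses are not given: they have to be found in the camera images.
- base: Fixed drive base of the polisher: grey drum, round top 164 mm across and 60 mm above the table, with a block at each side (+x, -x), also 60 mm high, carrying one upright steel peg each. Origin under its centre at table level; x along the line through both pegs, z up.
- peg_a (a point): Foot of the peg at x = +100 mm of the base, 60 mm above the table. Peg 14 mm thick, 26 mm high, the upper 8 mm tapered. Its equal stands at x = -100 mm.
- bowl: Loose grey round bowl, 500 g, open on top: 136 mm across at the foot, 164 mm at the rim, 60 mm high, wall 4 mm, floor 8 mm. Origin: centre of the underside, z up. Two flat ears 10 mm thick, level with its underside, on +x and -x. Seated, a peg stands through each ear (either way round) and the underside lies on the base's top, 60 mm above the table. Starts empty on the table.
- hole_a (a point): Centre, at the underside, of the vertical through hole (18 mm wide) in the ear at x = +100 mm of the bowl; the other ear has the same at x = -100 mm.
- bowl_grip (a point): Centre of the square black grip head (30 x 30 mm, 30 mm high, sides along the bowl's x and y) on the 22 mm thick post in the middle of the bowl; 83 mm above the bowl's underside, the head's top at 98 mm.
- bin: Fixed wooden tray 135 x 165 x 25 mm (x, y, z), wall and floor 5 mm, with four compartments (2 x 2) centred at x = +-32.5, y = +-40 mm. Origin: centre of its underside on the table.
- timer: Fixed grey timer box, x from -115 to +55 mm, y from -95 to +95 mm, flat top 50 mm above the table. Origin on the table under the common level axis (along y) of its two thumbwheels; x points away from the robot, y to the left, z up. Beyond each wheel, at y = +84 and -84 mm, stands its fixed black half-disc dial (4 mm thick, radius 46 mm) with ten white ticks reaching to 59 mm.
- tens (a joint): Left thumbwheel (tens of minutes). 0 = digit 0, its ridge leaning 81 degrees from upright towards the robot; grows 0.31416 rad (18 degrees) a digit as the top moves away from the robot, to 2.827 = digit 9. The ten ticks on the dial beside it mark 0 (nearest the robot) to 9; ticks 0 and 5 are longer. Stiff (0.08 N m), stays where it is left, no clicks.
- units (a joint): Right thumbwheel (single minutes), with the same shape, sense, values and stiffness as the left one.
- tens_axis (a point): Centre of the left thumbwheel, on its axis, 50 mm above the table: a white disc of radius 45 mm, 16 mm thick, its upper half standing out of the box, with a black ridge on its rim (7 mm thick, to 57 mm from the axis) as index. Its flat sides can be pinched; 40 mm clear to the dial, 52 mm to the other wheel.
- units_axis (a point): Centre of the right thumbwheel, on its axis, 50 mm above the table; the same as the left one.
- start_top (a point): Centre of the top of the start button, a round grey push button of radius 16 mm on the timer's top, between the wheels and the robot, pressed straight down.
- start (a joint): Travel of the start button: 0 = up, 0.006 m = fully down (5 N); springs back.
- foot0: One of two to four bronze furniture feet (None from the start: absent), all alike, 150 g: square plinth 36 x 36 x 14 mm, on it a square shaft 22 x 22 x 54 mm, 68 mm tall in all. Origin at mid-height, 34 mm above the underside, on its axis; z from plinth to shaft top, x and y square to the flat sides. Starts upright on the floor of a bin compartment, one in each.
- foot1: One of two to four bronze furniture feet (None from the start: absent), all alike, 150 g: square plinth 36 x 36 x 14 mm, on it a square shaft 22 x 22 x 54 mm, 68 mm tall in all. Origin at mid-height, 34 mm above the underside, on its axis; z from plinth to shaft top, x and y square to the flat sides. Starts upright on the floor of a bin compartment, one in each.
- foot2: One of two to four bronze furniture feet (None from the start: absent), all alike, 150 g: square plinth 36 x 36 x 14 mm, on it a square shaft 22 x 22 x 54 mm, 68 mm tall in all. Origin at mid-height, 34 mm above the underside, on its axis; z from plinth to shaft top, x and y square to the flat sides. Starts upright on the floor of a bin compartment, one in each.
- foot3: One of two to four bronze furniture feet (None from the start: absent), all alike, 150 g: square plinth 36 x 36 x 14 mm, on it a square shaft 22 x 22 x 54 mm, 68 mm tall in all. Origin at mid-height, 34 mm above the underside, on its axis; z from plinth to shaft top, x and y square to the flat sides. Starts upright on the floor of a bin compartment, one in each.
- hammer: Hammer, 260 mm, lying on the table. Not part of the job: leave it where it is.
- brush: Brush, 190 mm, lying on the table. Not part of the job: leave it where it is.
- jar: Amber glass jar, 70 mm across, 90 mm high. Not part of the job: leave it where it is.
- sander: Cork sanding block 95 x 45 x 32 mm. Not part of the job: leave it where it is.
- tape: Roll of paper tape lying flat, 90 mm across, 22 mm high. Not part of the job: leave it where it is.
- stone: Piece of grey stone 70 x 55 x 40 mm. Not part of the job: leave it where it is.
Mind the look-alikes: they are no part of the job. What is shaped like the foot1 but black or purple is not meant.

How it is judged:
By the outcome, as a careful person would: the job done as asked, in the order asked, and still so for the second after the job is handed in, with the robot touching nothing.
Of foot0, foot1, foot2, foot3 only 2 to 4 are there at a start; the rules pass over those that are not, and their reading is None.
At some moment in a run one of bowl may be knocked a few centimetres aside while the robot is not near it.
Once in a run the grip may slacken for a moment while it holds something.
It also fails if it takes over 210 s, if anything falls off the work surface, if the arm or the gripper's body presses on something with over 40 N, if the wrist force passes 120 N, or if a joint passes its speed limit or range.

## Robot

A 6-joint arm with a two-finger parallel gripper is mounted at the origin on the work surface. World frame = base frame: x ahead of the robot, y to its left, z up, the work surface at z = 0. Lengths are in m, angles in degrees, forces in N, time in s.
With the tool pointing down it reaches from about 0.4 to 0.825 m from the base axis. Payload 7 kg.
Tool frame: the origin (TCP) lies midway between the tips of the shut fingers; the grasp point (between the pads) lies 19 mm behind it; z points along the fingers, y is the line along which they close (so a half turn about z gives the same grasp; the last joint's range is limited). The gripper opens to 88 mm and grips with 3 to 60 N. Pads are 19 mm wide; open, the fingers measure 130 mm over their backs; the gripper's body (78 mm by 193 mm) begins 47 mm behind the grasp point.
Start: joints at [88.127, 20.546, 0.682, 0, -70.136, -16.507], TCP at [0.213, 0.641, 0.227] pointing down, gripper open.
Joint ranges: [-176.03, 176.03], [-82.01, 121.73], [-58.28, 71.71], [-173.87, 95.51], [-174.79, -0.11], [-173.66, 173.66]. Speed limits (degrees/s): [136.94, 136.94, 172.46, 180, 180, 180].

## Interface

Orientations are given as [roll, pitch, yaw] about the fixed x, y, z axes, in that order (R = Rz(yaw) Ry(pitch) Rx(roll)).
In Python, from plant import ctrl gives the robot as it stands. The module is installed in compiled form; this text tells all that it offers.
- The arm moves only by the tool play_rows, never from a script. Its argument "commands" is a list that holds one entry, the list of rows, each a list of 7 numbers: the turn, a rotation vector about the tool's x, y, z in rad, then the shift along the tool's x, y, z in cm, then the finger opening in cm, from 0 to 8.76. In form: [[[ax, ay, az, x, y, z, grip], ...]]. A call has 1 to 8 rows; each row is the pose to reach, as a shift and turn from the pose commanded when the call began, along the tool's axes at that moment; what a row does not reach only later rows make up. A row lasts 1/12 s, in which the tool goes at most 41.7 mm and 7.16 degrees, less where a joint would pass 70% of its speed; a pose out of reach is approached as far as the arm can. A call with a gripper value outside its range is refused whole. The fingers move at their own pace and stop on an object; the grip force is fixed at half the most. Time passes only in rows, so rows that repeat a pose let the fingers close. It gives the time, the measured TCP pose, the force, the opening and the grip force at its end, in the units of the state.
- ctrl.get_obs(): the state, without advancing time (a new reading comes with each control period).
- ctrl.snapshot(name): name is "side" or "top" or "wrist"; returns a dict with "color" (480x640x3 uint8, red, green, blue), "camera_matrix" (3x3 intrinsics, pixels), "origin" and "rotation" of the camera in the world; the wrist camera has in their place "hand_eye" (4x4, takes a point from camera to tool coordinates, whose origin is the TCP and whose axes are the flange's). Camera axes: x right, y down, z forward; pixel columns grow to the right and rows downward; lengths in m; the calibration is good to about 2 mm. A picture is of the moment at which its call begins: read the wrist's pose just before it. There is no depth.
- ctrl.close_job(): hands the job in; it is judged then, once.
Trained networks look in a picture, given as the dict that the camera call returned (one of the last four; its "shot" number tells which), for a name from the list of things; names that differ only in an ending like _2 or _b are one class to them, and where a whole thing is asked for, a point or a joint stands for the part that bears it (a point fixed in the world has none). Each returns a list of dicts, best first, with "conf" (0 to 1); they miss things now and then, are a little off and sometimes report something else, mostly with a low value. They report only what shows in the picture. A call takes as long as a camera call. They do not tell look-alikes from the thing itself.
- ctrl.find_in(picture, name): "bbox" ([left, top, width, height] in pixels, round what is visible of it).
The state is a dict: "clock": time; "joint_pos": joint angles; "qvel": joint speeds; "tau": joint torques, N m; "tool_pos": TCP position; "orientation": TCP orientation; "force": force on the tool from outside, world axes, zero at the start; "moment": the same for the moment, N m; "opening": finger opening in m; "gripper_force": force on a finger pad.
Only numpy, scipy, OpenCV 4.12 (cv2) and the standard library are available. Lean on these libraries where they do the work, as an engineer would, in place of code of your own. Each camera call takes 0.05 s, during which the arm holds its last target. There are 200 camera calls.

## Working session

There is one attempt and no reset: what is moved stays moved. The work goes in short steps, Python scripts to look and compute and a tool call to move; the robot and the scene stay as the last step left them, time stands still between calls to the robot, and variables do not carry over. Pictures are saved under pics/ and viewed, at most 14 in all, crops included, and the job is handed in when it is done.

Besides the shell and the picture viewer there is one more tool, called after ">>>" by a JSON object that holds its "method" and its "body". play_rows: Moves the arm, as the interface text tells. Its arguments: {"type":"object","properties":{"commands":{"type":"array","items":{"type":"array","items":{"type":"array","items":{"type":"number"}}}}},"required":["commands"]}

```bash
mkdir -p pics; cat > h.py <<'E'
import numpy as np, cv2, json
from scipy.spatial.transform import Rotation as R
from plant import ctrl
def snap(n,f=None):
    o=ctrl.get_obs(); s=ctrl.snapshot(n)
    if n=='wrist':
        T=np.eye(4);T[:3,:3]=R.from_euler('xyz',o['orientation'],degrees=True).as_matrix();T[:3,3]=o['tool_pos']
        C=T@np.array(s['hand_eye']);s['origin']=C[:3,3];s['rotation']=C[:3,:3]
    if f: cv2.imwrite('pics/'+f,s['color'][:,:,::-1])
    return s
def ray(s,u,v,z):
    K=np.array(s['camera_matrix']);d=np.array(s['rotation'])@np.linalg.inv(K)@[u,v,1];o=np.array(s['origin'])
    return (o+d*(z-o[2])/d[2]).round(4)
def proj(s,p):
    c=np.array(s['rotation']).T@(np.array(p)-s['origin']);q=np.array(s['camera_matrix'])@c;return (q[:2]/q[2]).round(1)
def tool():
    """print state"""
    o=ctrl.get_obs();print({k:np.round(o[k],4).tolist() for k in('clock','tool_pos','orientation','joint_pos','force','opening','gripper_force')})
E
python3 - <<'E'
from h import *
tool()
for n in('top','side'):
    s=snap(n,n+'0.png');print(n,np.array(s['origin']).round(3),np.array(s['rotation']).round(3).tolist(),np.array(s['camera_matrix']).round(1).tolist())
    for k in('base','bowl','bowl_grip','bin','timer','tens','units','start','foot0','hammer','brush','jar','sander','tape','stone'):
        print(k,[( [round(x) for x in d['bbox']],round(d['conf'],2)) for d in ctrl.find_in(s,k)][:6])
E
```

```text
{'clock': 0.0, 'tool_pos': [0.2127, 0.6401, 0.2256], 'orientation': [179.9029, -0.009, -18.389], 'joint_pos': [88.1262, 20.5908, 0.6322, -0.0201, -70.1371, -16.5084], 'force': [-0.3122, 0.3314, -0.368], 'opening': 0.0876, 'gripper_force': 0.0}
top [0.403 0.012 1.445] [-173.006, -0.109, -88.99] [[603.2, 0.0, 322.1], [0.0, 603.2, 238.5], [0.0, 0.0, 1.0]]
base [([238, 196, 77, 99], 0.91), ([455, 287, 10, 14], 0.31)]
bowl [([331, 193, 70, 100], 0.97)]
bowl_grip [([329, 197, 69, 95], 0.71), ([424, 233, 105, 101], 0.36)]
bin [([130, 228, 74, 83], 0.84)]
timer [([425, 229, 106, 109], 0.91)]
tens [([466, 248, 32, 26], 0.84)]
units [([479, 276, 41, 25], 0.75)]
start [([132, 227, 72, 84], 0.57), ([456, 284, 15, 17], 0.42), ([331, 196, 70, 97], 0.19)]
foot0 [([156, 194, 20, 20], 0.79), ([162, 283, 19, 18], 0.72), ([331, 196, 70, 96], 0.7), ([174, 250, 20, 21], 0.63), ([174, 332, 21, 18], 0.55), ([313, 136, 26, 32], 0.38)]
hammer [([377, 323, 38, 40], 0.74), ([194, 109, 40, 106], 0.57)]
brush [([406, 142, 58, 58], 0.76), ([330, 196, 70, 96], 0.63)]
jar [([313, 138, 25, 34], 0.97), ([330, 193, 71
[... 391 characters left out ...]
 91], 0.92), ([249, 177, 39, 35], 0.44)]
timer [([367, 253, 37, 28], 0.75), ([316, 144, 79, 63], 0.69), ([221, 228, 26, 39], 0.54)]
tens [([335, 153, 12, 21], 0.79)]
units [([351, 147, 16, 30], 0.58), ([264, 260, 95, 68], 0.22)]
start [([359, 173, 8, 5], 0.39)]
foot0 [([392, 364, 23, 31], 0.94), ([300, 358, 24, 31], 0.82), ([339, 373, 20, 30], 0.7), ([371, 316, 39, 34], 0.62), ([234, 371, 23, 30], 0.58)]
hammer [([159, 319, 113, 49], 0.95)]
brush [([251, 180, 36, 30], 0.69), ([338, 371, 20, 31], 0.45), ([303, 356, 21, 30], 0.36)]
jar [([220, 227, 30, 41], 0.93), ([336, 370, 22, 34], 0.4)]
sander [([365, 255, 40, 28], 0.56)]
tape [([381, 214, 36, 26], 0.89)]
stone [([373, 317, 38, 30], 0.79)]
```

View pics/top0.png

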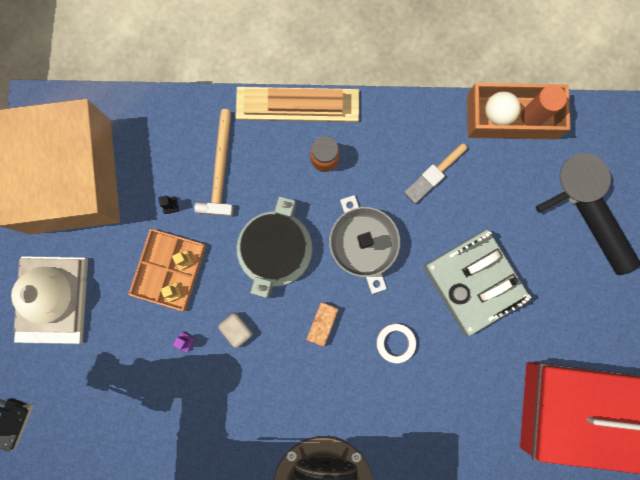

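View pics/side0.png

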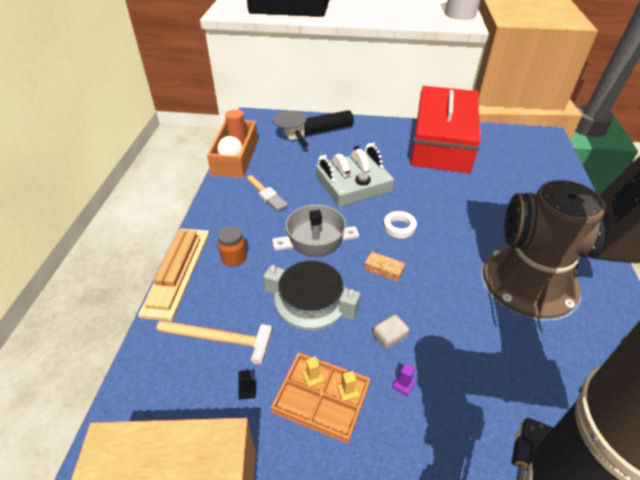

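The top view shows the bowl at (365,241), the base at (275,247), the bin at (168,270), the timer at (478,283), and bronze feet at (181,260) and (171,292). The look-alikes are a black foot at (168,205) and a purple one at (183,342). I take the two bronze feet in the bin.

```bash
sed -i "s/    if f: cv2/    if np.shape(s['rotation'])==(3,): s['rotation']=R.from_euler('xyz',s['rotation'],degrees=True).as_matrix()\n    if f: cv2/" h.py
python3 - <<'E'
from h import *
s=snap('top')
for n,u,v,z in[('bowl grip top',366,240,.098),('ear up',349,204,.01),('ear dn',376,284,.01),('base c',275,247,.06),('blk up',286,206,.06),('blk dn',262,288,.06),('footA top',181,258,.073),('footB',171,291,.073),('bin',167.5,270,.025),('tens',482,263,.09),('units',497,289,.09),('btn',459,293,.056),('robot',323,470,.1)]:
    print(n,ray(s,u,v,z))
c=s['color'][:,:,::-1]
a=cv2.resize(c[180:310,225:415],None,fx=4,fy=4,interpolation=2)
cv2.imwrite('pics/c1.png',a[:600])
b=np.hstack([cv2.resize(c[220:345,415:540],(400,400)),cv2.resize(c[190:355,120:285][:, :],(400,400))]);cv2.imwrite('pics/c2.png',b)
E
```

```text
bowl grip top [ 0.5665 -0.0861  0.098 ]
ear up [ 0.664  -0.0507  0.01  ]
ear dn [ 0.4724 -0.1172  0.01  ]
base c [0.5511 0.1211 0.06  ]
blk up [0.6476 0.0981 0.06  ]
blk dn [0.4562 0.1483 0.06  ]
footA top [0.5207 0.3338 0.073 ]
footB [0.4453 0.353  0.073 ]
bin [0.4959 0.3755 0.025 ]
tens [ 0.52   -0.3485  0.09  ]
units [ 0.4621 -0.3812  0.09  ]
btn [ 0.4529 -0.3037  0.056 ]
robot [0.0676 0.002  0.1   ]
```

View pics/c1.png

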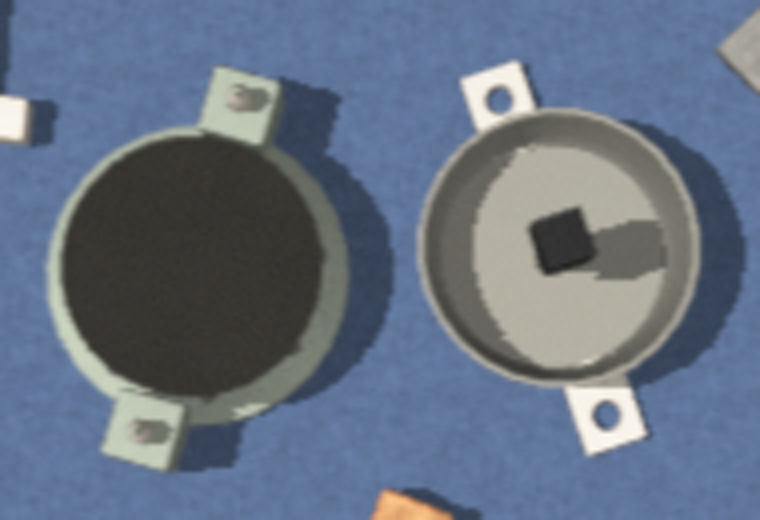

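View pics/c2.png

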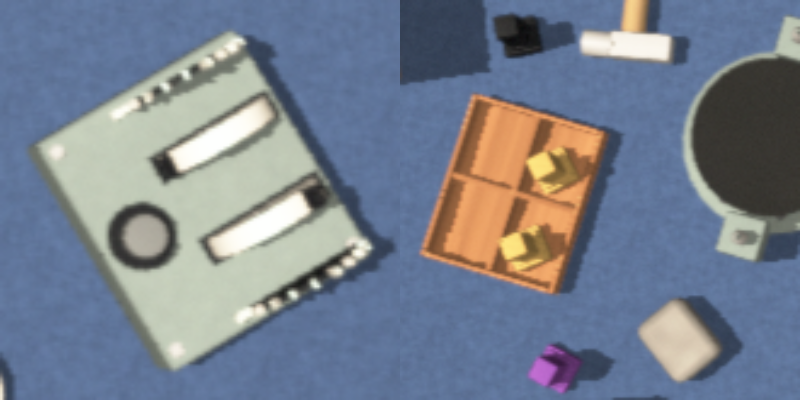

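The crops show the pegs at top-image (285,204.5) and (262,288), and the holes at (350,205) and (377,284). The bin holds two bronze feet in its two right-hand compartments. The tens ridge sits at its near end, about tick 0, and the units ridge at its far end.

```bash
cat >> h.py <<'E'
def go(p,yaw,roll=180,pitch=0,obs=None):
    """shift (cm, tool axes) and rotvec needed from measured pose"""
    o=obs or ctrl.get_obs();A=R.from_euler('xyz',o['orientation'],degrees=True)
    d=A.inv().apply(np.array(p)-o['tool_pos'])*100
    r=(A.inv()*R.from_euler('xyz',[roll,pitch,yaw],degrees=True)).as_rotvec()
    print('go',r.round(4),d.round(2),'rows>=',int(max(np.linalg.norm(d)/4.17,np.linalg.norm(r)/.125)+1))
E
python3 - <<'E'
from h import *
s=snap('wrist');print(np.array(s['hand_eye']).round(4).tolist(),s['camera_matrix'])
s=snap('top')
for n,u,v,z in[('pegup',285,204.5,.082),('pegdn',262.25,287.75,.082),('hup',350,205,.01),('hdn',376.75,283.75,.01),('grip',365.75,240,.098)]: print(n,ray(s,u,v,z))
go([.47,.33,.36],-18);go([.47,.33,.36],15)
E
```

```text
[[-0.0011, -0.9672, -0.2539, 0.0671], [1.0, -0.0011, -0.0001, 0.001], [-0.0001, -0.2539, 0.9672, -0.1585], [0.0, 0.0, 0.0, 1.0]] [[424.02312405   0.         324.33924875]
 [  0.         424.02312405 239.72853082]
 [  0.           0.           1.        ]]
pegup [0.6471 0.0991 0.082 ]
pegdn [0.4559 0.1456 0.082 ]
hup [ 0.6616 -0.0531  0.01  ]
hdn [ 0.473 -0.119  0.01 ]
grip [ 0.5665 -0.0855  0.098 ]
go [ 0.0001  0.     -0.0067] [ 34.19  21.36 -13.34] rows>= 11
go [ 0.      0.     -0.5826] [ 34.19  21.36 -13.34] rows>= 11
```

>>> {"method": "play_rows", "body": {"commands": [[[0,0,0,17.1,10.7,-4,8.7],[0,0,0,17.1,10.7,-4,8.7],[0,0,0,17.1,10.7,-4,8.7],[0,0,0,17.1,10.7,-4,8.7],[0,0,0,17.1,10.7,-4,8.7],[0,0,0,17.1,10.7,-4,8.7],[0,0,0,17.1,10.7,-4,8.7]]]}}

```text
clock: 2.33
tool_pos: [0.3428, 0.4838, 0.2678]
orientation: [-179.9, -0.0, -18.5]
force: [-0.5, 0.2, -0.7]
opening: 0.087
gripper_force: 0.0
```

>>> {"method": "play_rows", "body": {"commands": [[[0,0,0,17.1,10.7,0,8.7],[0,0,0,17.1,10.7,0,8.7],[0,0,0,17.1,10.7,0,8.7],[0,0,0,17.1,10.7,0,8.7],[0,0,0,17.1,10.7,0,8.7],[0,0,0,17.1,10.7,0,8.7],[0,0,0,17.1,10.7,0,8.7]]]}}

```text
clock: 2.92
tool_pos: [0.4706, 0.3289, 0.2661]
orientation: [180.0, 0.0, -18.5]
force: [0.1, 0.8, 0.4]
opening: 0.087
gripper_force: 0.0
```

```bash
python3 - <<'E'
from h import *
tool();s=snap('wrist','w1.png');np.save('w1.npy',s)
for k in('foot0','bin'): print(k,[( [round(x) for x in d['bbox']],round(d['conf'],2)) for d in ctrl.find_in(s,k)][:6])
go([.58,.12,.30],-14.7)
E
```

```text
{'clock': 2.9167, 'tool_pos': [0.4706, 0.3289, 0.2661], 'orientation': [179.9682, 0.0179, -18.5183], 'joint_pos': [54.4614, 9.7562, -8.8045, -0.0082, -71.475, 17.0229], 'force': [0.112, 0.8465, 0.4162], 'opening': 0.087, 'gripper_force': 0.0}
foot0 [([276, 212, 52, 58], 0.98), ([272, 134, 53, 49], 0.94), ([163, 1, 69, 56], 0.86), ([349, 308, 32, 59], 0.67)]
bin [([183, 96, 159, 183], 0.73), ([427, 229, 89, 74], 0.71)]
go [ 0.0003  0.0003 -0.0631] [17.12 16.52 -3.38] rows>= 6
```

View pics/w1.png

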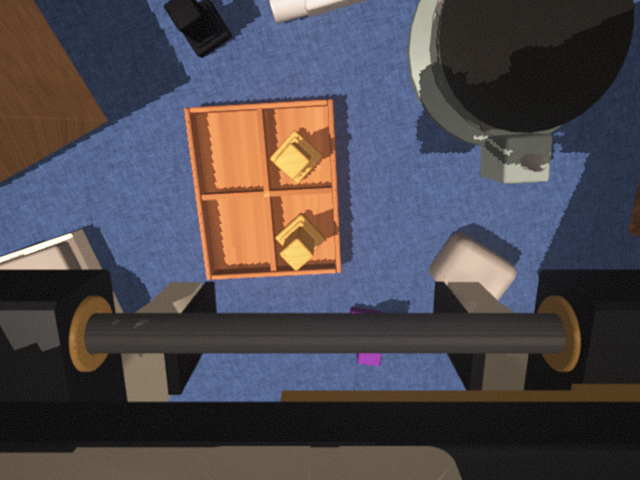

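The wrist view shows the bin from (187,100) to (340,275). The bronze feet tops are at (295,157) and (297,252), turned about 45° to the bin. The purple foot is at (367,340) and the black one at (198,25), both outside the bin.

>>> {"method": "play_rows", "body": {"commands": [[[0,0,-0.066,5.8,17.4,-3.4,8.7],[0,0,-0.066,5.8,17.4,-3.4,8.7],[0,0,-0.066,5.8,17.4,-3.4,8.7],[0,0,-0.066,5.8,17.4,-3.4,8.7],[0,0,-0.066,5.8,17.4,-3.4,8.7],[0,0,-0.066,5.8,17.4,-3.4,8.7],[0,0,-0.066,5.8,17.4,-3.4,8.7]]]}}

```text
clock: 3.65
tool_pos: [0.4699, 0.1465, 0.3012]
orientation: [-179.9, -0.0, -14.6]
force: [-0.2, 0.5, 0.4]
opening: 0.0872
gripper_force: 0.0
```

```bash
python3 - <<'E'
from h import *
tool();s=snap('wrist','w2.png')
for p in([.6471,.0991,.082],[.4559,.1456,.082],[.6471,.0991,.086],[.6471,.0991,.06]): print(proj(s,p))
go([.48,-.115,.30],19.1)
E
```

```text
{'clock': 3.65, 'tool_pos': [0.4699, 0.1465, 0.3012], 'orientation': [-179.9217, -0.0474, -14.5936], 'joint_pos': [40.2465, 0.5012, -14.6454, -0.0066, -74.762, 35.1617], 'force': [-0.1753, 0.4553, 0.4001], 'opening': 0.0872, 'gripper_force': 0.0}
[325.  -23.2]
[328.6 220. ]
[325. -25.]
[325.  -14.1]
go [-6.000e-04 -5.000e-04 -5.874e-01] [ 7.56 25.12  0.06] rows>= 7
```

View pics/w2.png

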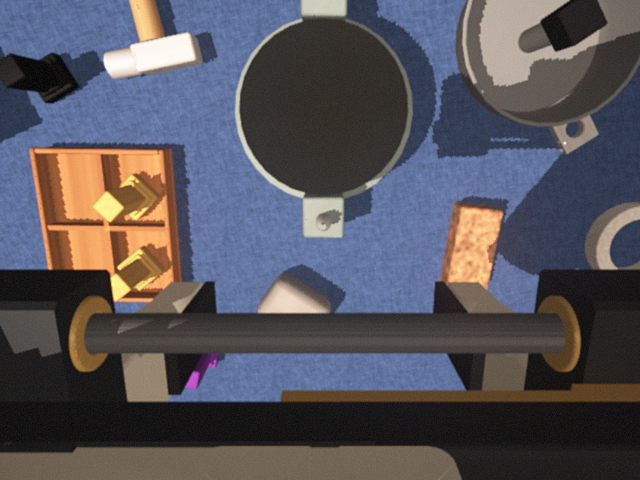

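>>> {"method": "play_rows", "body": {"commands": [[[0,0,0,5,0,0,8.7],[0,0,0,5,0,0,8.7],[0,0,0,5,0,0,8.7],[0,0,0,5,0,0,8.7],[0,0,0,5,0,0,8.7]]]}}

```text
clock: 4.12
tool_pos: [0.5179, 0.1346, 0.2999]
orientation: [180.0, 0.1, -14.5]
force: [-0.1, 0.0, 0.2]
opening: 0.087
gripper_force: 0.0
```

```bash
python3 - <<'E'
from h import *
tool();s=snap('wrist');np.save('w3.npy',s)
c=s['color'][:,:,::-1]
a=cv2.resize(c[0:80,285:365],(480,480),interpolation=2);b=cv2.resize(c[230:310,285:365],(310,310),interpolation=2)
b=cv2.copyMakeBorder(b,0,170,0,0,0);cv2.imwrite('pics/c3.png',np.hstack([a,b]))
go([.52,-.10,.30],19.1)
E
```

```text
{'clock': 4.1167, 'tool_pos': [0.5179, 0.1346, 0.2999], 'orientation': [179.9507, 0.0619, -14.5328], 'joint_pos': [35.559, 4.9929, -10.0265, -0.0164, -75.0581, 39.9125], 'force': [-0.114, 0.0088, 0.2101], 'opening': 0.087, 'gripper_force': 0.0}
go [ 2.000e-04  6.000e-04 -5.869e-01] [ 6.09 22.65  0.03] rows>= 6
```

View pics/c3.png

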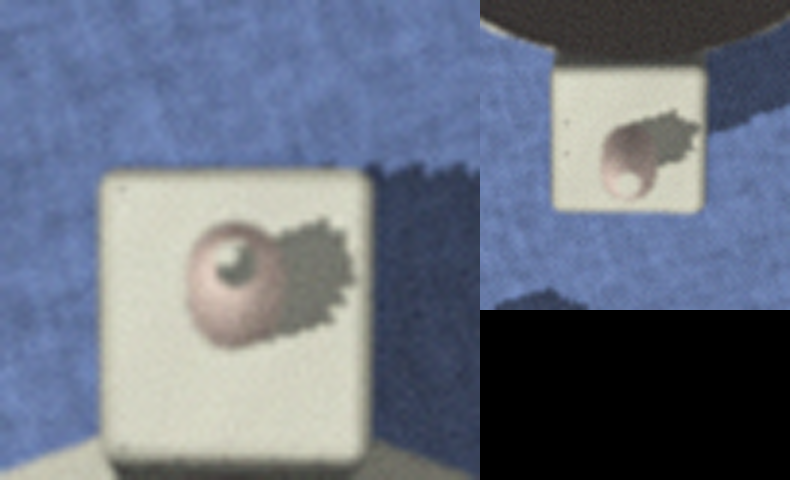

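The pegs show clearly, with tips at wrist pixels (324.3,43.7) and (323.2,277.7).

```bash
python3 - <<'E'
from h import *
s=np.load('w3.npy',allow_pickle=True).item()
a=ray(s,324.3,43.7,.086);b=ray(s,323.2,277.7,.086);d=a-b
print(a,b,(a+b)/2,np.linalg.norm(d),np.degrees(np.arctan2(d[1],d[0])))
for p in(a,b):
  q=p.copy();q[2]=.06;print(proj(s,q))
E
```

```text
[0.6465 0.1    0.086 ] [0.4526 0.1516 0.086 ] [0.54955 0.1258  0.086  ] 0.20064837402780014 -14.901986622049604
[324.3  49.4]
[323.2 268.7]
```

>>> {"method": "play_rows", "body": {"commands": [[[0,0,-0.587,6.1,22.6,0,8.7],[0,0,-0.587,6.1,22.6,0,8.7],[0,0,-0.587,6.1,22.6,0,8.7],[0,0,-0.587,6.1,22.6,0,8.7],[0,0,-0.587,6.1,22.6,0,8.7],[0,0,-0.587,6.1,22.6,0,8.7],[0,0,-0.587,6.1,22.6,0,8.7],[0,0,-0.587,6.1,22.6,0,8.7]]]}}

```text
clock: 4.83
tool_pos: [0.5199, -0.102, 0.3008]
orientation: [180.0, -0.0, 18.9]
force: [-0.0, -0.0, -0.3]
opening: 0.0869
gripper_force: 0.0
```

```bash
python3 - <<'E'
from h import *
tool();s=snap('wrist','w4.png');np.save('w4.npy',s)
E
```

```text
{'clock': 4.8333, 'tool_pos': [0.5199, -0.102, 0.3008], 'orientation': [179.9964, -0.0201, 18.856], 'joint_pos': [10.1238, 4.3774, -10.602, 0.0005, -75.0002, 98.7321], 'force': [-0.0012, -0.0005, -0.3286], 'opening': 0.0869, 'gripper_force': 0.0}
```

View pics/w4.png

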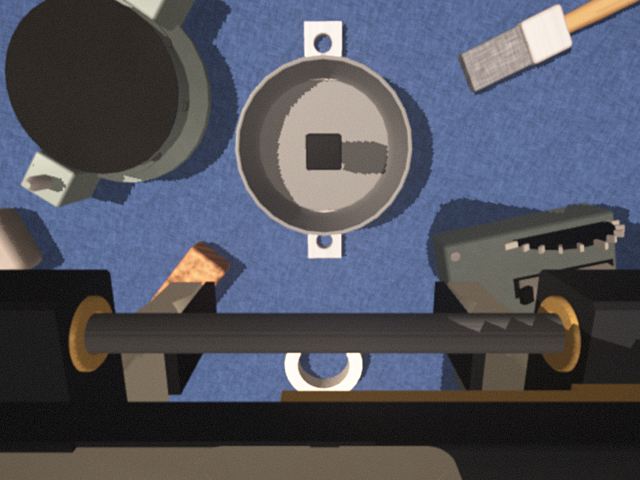

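The bowl is well aligned with the tool. Its holes are at (322.5,43) and (324,241), and the grip head is at (323.5,152).

```bash
python3 - <<'E'
from h import *
s=np.load('w4.npy',allow_pickle=True).item()
a=ray(s,322.5,43,.010);b=ray(s,324,241,.01);d=a-b;m=(a+b)/2
print(a,b,m,np.linalg.norm(d),np.degrees(np.arctan2(d[1],d[0])),ray(s,323.5,152,.098))
g=ray(s,323.5,152,.098)
y=18.9
go([g[0],g[1],.13],y);go([g[0],g[1],.066],y)
E
```

```text
[ 0.659 -0.053  0.01 ] [ 0.4701 -0.1188  0.01  ] [ 0.56455 -0.0859   0.01   ] 0.2000321224203753 19.20488528276666 [ 0.5649 -0.0861  0.098 ]
go [-0.0001 -0.0005  0.0003] [ 4.7   0.07 17.08] rows>= 5
go [-0.0001 -0.0005  0.0003] [ 4.7   0.07 23.48] rows>= 6
```

>>> {"method": "play_rows", "body": {"commands": [[[0,0,-0.006,4.7,0.1,4,8.7],[0,0,-0.006,4.7,0.1,12,8.7],[0,0,-0.006,4.7,0.1,15,8.7],[0,0,-0.006,4.7,0.1,18,8.7],[0,0,-0.006,4.7,0.1,21,8.7],[0,0,-0.006,4.7,0.1,23.5,8.7],[0,0,-0.006,4.7,0.1,23.5,8.7],[0,0,-0.006,4.7,0.1,23.5,8.7]]]}}

```text
clock: 5.55
tool_pos: [0.5641, -0.0849, 0.0645]
orientation: [-180.0, 0.3, 19.5]
force: [0.2, 0.1, 0.9]
opening: 0.0869
gripper_force: 0.0
```

>>> {"method": "play_rows", "body": {"commands": [[[0,0,0,0,0,0,4],[0,0,0,0,0,0,2],[0,0,0,0,0,0,2],[0,0,0,0,0,0,2],[0,0,0,0,0,0,2],[0,0,0,0,0,0,2],[0,0,0,0,0,0,2],[0,0,0,0,0,0,2]]]}}

```text
clock: 6.22
tool_pos: [0.5653, -0.0862, 0.0657]
orientation: [180.0, -0.0, 19.4]
force: [-0.5, 1.1, -0.1]
opening: 0.0393
gripper_force: 0.0
```

```bash
python3 - <<'E'
from h import *
tool();s=snap('wrist','w5.png');np.save('w5.npy',s)
E
```

```text
{'clock': 6.2167, 'tool_pos': [0.5653, -0.0862, 0.0657], 'orientation': [179.9983, -0.0132, 19.3656], 'joint_pos': [10.928, 19.8316, -23.9779, -0.0003, -46.1772, 98.4378], 'force': [-0.5324, 1.0694, -0.1098], 'opening': 0.0393, 'gripper_force': 0.0}
```

>>> {"method": "play_rows", "body": {"commands": [[[0,0,0,0,0,0,0],[0,0,0,0,0,0,0],[0,0,0,0,0,0,0],[0,0,0,0,0,0,0],[0,0,0,0,0,0,0],[0,0,0,0,0,0,0]]]}}

```text
clock: 6.77
tool_pos: [0.5653, -0.0861, 0.0655]
orientation: [-180.0, 0.0, 19.4]
force: [-0.7, 0.2, 1.0]
opening: 0.0296
gripper_force: 30.0
```

>>> {"method": "play_rows", "body": {"commands": [[[0,0,0,0,0,-2,0],[0,0,0,0,0,-4,0],[0,0,0,0,0,-6,0],[0,0,0,0,0,-8,0],[0,0,0,0,0,-10,0],[0,0,0,0,0,-12,0],[0,0,0,0,0,-12,0],[0,0,0,0,0,-12,0]]]}}

```text
clock: 7.43
tool_pos: [0.5652, -0.0859, 0.1852]
orientation: [-180.0, -0.0, 19.4]
force: [-0.1, -0.3, -8.0]
opening: 0.0299
gripper_force: 30.0
```

```bash
python3 - <<'E'
from h import *
tool();s=snap('wrist','w5.png');np.save('w5.npy',s)
# expected hole A pixel if centered grip: tool coords (0.1,0,z)
o=ctrl.get_obs()
A=R.from_euler('xyz',o['orientation'],degrees=True)
und=.064  # underside is 64 below TCP
for p in([.1,0,.056],[.1,0,.066],[0,0,-.034]): print(proj(s,A.apply(p)+o['tool_pos']))
go([.5496-.0,.1258,.19],-14.9)
E
```

```text
{'clock': 7.4333, 'tool_pos': [0.5652, -0.0859, 0.1852], 'orientation': [-179.9644, -0.0463, 19.3504], 'joint_pos': [10.9359, 12.6418, -16.0274, -0.0478, -61.2903, 98.4374], 'force': [-0.0673, -0.3481, -7.9588], 'opening': 0.0299, 'gripper_force': 29.9986}
[323.4  57.8]
[323.4  61.1]
[323.4 341.6]
go [-0.0008  0.0018  0.5976] [  5.62 -20.47  -0.58] rows>= 6
```

View pics/w5.png

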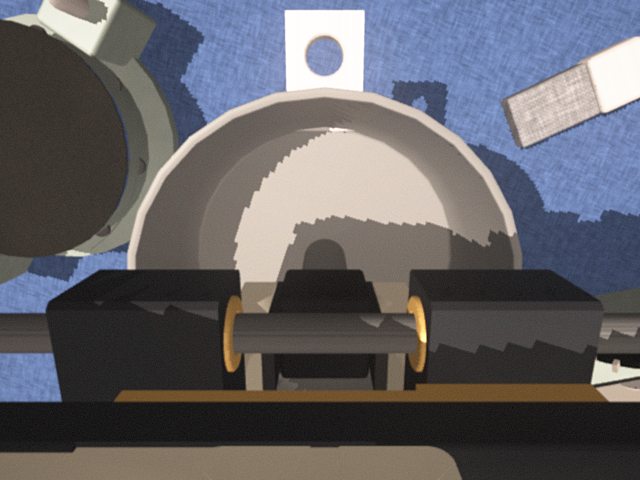

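The bowl is held level, with the ear hole at (323.5,55), close to the predicted pixel.

>>> {"method": "play_rows", "body": {"commands": [[[0,0,0.598,5.6,-20.5,-0.5,0],[0,0,0.598,5.6,-20.5,-0.5,0],[0,0,0.598,5.6,-20.5,-0.5,0],[0,0,0.598,5.6,-20.5,-0.5,0],[0,0,0.598,5.6,-20.5,-0.5,0],[0,0,0.598,5.6,-20.5,-0.5,0],[0,0,0.598,5.6,-20.5,-0.5,0],[0,0,0.598,5.6,-20.5,-0.5,0]]]}}

```text
clock: 8.15
tool_pos: [0.5488, 0.1269, 0.1882]
orientation: [179.9, 0.2, -14.7]
force: [0.2, -0.6, -6.9]
opening: 0.03
gripper_force: 30.0
```

>>> {"method": "play_rows", "body": {"commands": [[[0,0,0,0,0,1,0],[0,0,0,0,0,2,0],[0,0,0,0,0,3,0],[0,0,0,0,0,3,0],[0,0,0,0,0,3,0]]]}}

```text
clock: 8.57
tool_pos: [0.5495, 0.1247, 0.1591]
orientation: [179.9, 0.1, -14.9]
force: [0.3, -0.1, -6.1]
opening: 0.0298
gripper_force: 30.0
```

```bash
python3 - <<'E'
from h import *
tool();s=snap('wrist');np.save('w6.npy',s)
print(proj(s,[.6465,.1,.086]))
o=ctrl.get_obs();A=R.from_euler('xyz',o['orientation'],degrees=True)
print(proj(s,A.apply([.1,0,.0555])+o['tool_pos']))
c=s['color'][:,:,::-1];cv2.imwrite('pics/c6.png',cv2.resize(c[0:110,270:380],(600,600),interpolation=2))
go([.5496,.1258,.16],-14.9)
E
```

```text
{'clock': 8.5667, 'tool_pos': [0.5495, 0.1247, 0.1591], 'orientation': [179.8828, 0.1103, -14.9486], 'joint_pos': [32.6851, 13.317, -18.8812, -0.003, -57.9627, 42.3681], 'force': [0.2944, -0.1358, -6.0606], 'opening': 0.0298, 'gripper_force': 29.9977}
[319.8  60.9]
[320.9  54.1]
go [ 0.001   0.0006 -0.0005] [-0.06 -0.05  0.  ] rows>= 1
```

View pics/c6.png

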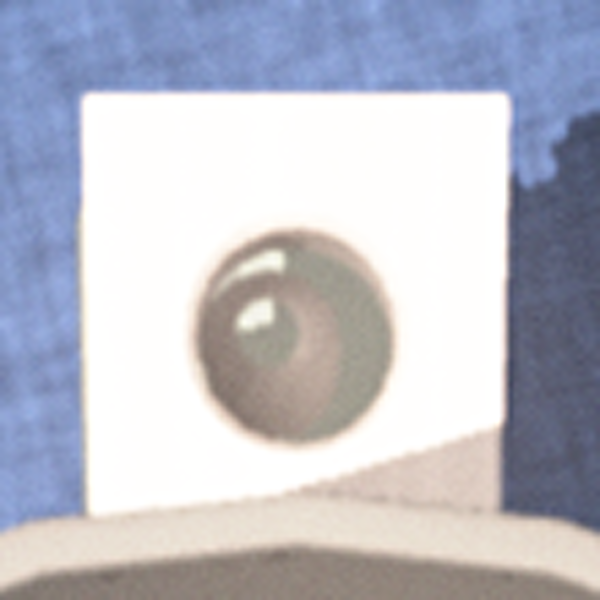

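The hole rim centre is at about (324.1,61.8), with the peg tip seen through it at (319.1,60.5). The fit needs only a small correction.

```bash
python3 - <<'E'
from h import *
s=np.load('w6.npy',allow_pickle=True).item()
o=ctrl.get_obs();A=R.from_euler('xyz',o['orientation'],degrees=True)
h=ray(s,324.1,61.8,.1036);p=ray(s,319.1,60.5,.086)
print(h,p,A.inv().apply(p-h)*1000,A.inv().apply(h-o['tool_pos'])*1000)
s=snap('wrist');tool()
c=s['color'][:,:,::-1];cv2.imwrite('pics/c7.png',cv2.resize(c[0:110,270:380],(600,600),interpolation=2))
d=cv2.absdiff(s['color'][0:110,270:380],np.load('w6.npy',allow_pickle=True).item()['color'][0:110,270:380]);print('diff',d.mean(),d.max())
s=ctrl.snapshot('side');cv2.imwrite('pics/s7.png',cv2.resize(s['color'][200:360,220:400][:,:,::-1],(720,640)))
E
```

```text
[0.6431 0.0987 0.1036] [0.6468 0.1003 0.086 ] [ 3.17374712 -2.51656337 17.59557439] [96.71163762  1.49641221 56.38151805]
{'clock': 8.6667, 'tool_pos': [0.5505, 0.1254, 0.1606], 'orientation': [179.9929, -0.0139, -14.921], 'joint_pos': [32.7072, 13.2423, -18.7749, 0.0178, -57.9787, 42.3624], 'force': [-0.6738, 0.4765, -5.3655], 'opening': 0.0299, 'gripper_force': 29.9976}
diff 4.323057851239669 108
```

```bash
cat >> h.py <<'E'
def hole(s,r=(0,120,270,380)):
    """ellipse of the dark hole in the white ear"""
    g=cv2.cvtColor(s['color'],cv2.COLOR_RGB2GRAY)[r[0]:r[1],r[2]:r[3]]
    g=cv2.resize(g,None,fx=4,fy=4,interpolation=2)
    cs,_=cv2.findContours((g<205).astype(np.uint8),cv2.RETR_CCOMP,cv2.CHAIN_APPROX_NONE)
    out=[]
    for c in cs:
        a=cv2.contourArea(c)
        if 6000<a<30000:
            (x,y),(w,h),t=cv2.fitEllipse(c)
            if max(w,h)/min(w,h)<1.5: out.append((x/4+r[2],y/4+r[0],w/4,h/4,a/16))
    return np.round(out,2)
E
python3 - <<'E'
from h import *
print(hole(np.load('w6.npy',allow_pickle=True).item()))
s=snap('wrist','w8.png');np.save('w8.npy',s);print(hole(s))
print(hole(np.load('w5.npy',allow_pickle=True).item()))
o=ctrl.get_obs();tool()
print(proj(s,[.6465,.1,.086]),proj(s,[.6468,.1003,.086]))
g=cv2.cvtColor(s['color'],cv2.COLOR_RGB2GRAY)
print(g[48:78:2,304:344:2])
E
```

```text
[[ 323.77   61.81   36.22   39.34 1118.81]]
[[324.59  62.52  34.99  37.98 961.66]]
[[ 324.13   55.59   37.88   40.74 1212.12]]
{'clock': 8.7667, 'tool_pos': [0.5506, 0.1258, 0.1611], 'orientation': [-179.9643, -0.0455, -14.9023], 'joint_pos': [32.7313, 13.206, -18.7542, 0.0113, -57.9828, 42.3603], 'force': [-0.5759, 0.3488, -5.5289], 'opening': 0.0296, 'gripper_force': 29.9976}
[322.8  63.6] [322.   63.1]
[[255 254 245 196 158 209 237 242 238 240 173 153 156 157 164 181 186 244
  253 254]
 [255 248 216 160 219 241 241 240 241 241 219 156 160 156 153 158 184 205
  249 254]
 [255 241 171 215 241 243 240 229 199 186 189 152 160 153 159 153 156 183
  234 253]
 [252 221 185 241 243 226 160 143 138 145 147 148 152 155 157 155 154 169
  206 252]
 [245 188 228 243 226 142 137 139 148 155 158 164 162 161 154 155 155 160
  186 243]
 [242 196 241 238 153 140 137 169 231 186 158 171 170 167 162 158 158 156
  168 236]
 [236 209 243 194 137 136 171 240 242 228 150 162 179 169 171 158 157 156
  158 227]
 [235 211 245 164 132 137 192 210 189 159 150 157 180 176 170 160 159 160
  153 222]
 [240 228 238 146 131 135 149 157 158 156 159 159 187 183 175 167 158 157
  154 227]
 [243 227 235 130 131 132 144 160 158 160 156 165 191 179 174 172 157 162
  152 236]
 [252 230 239 146 123 134 137 152 151 156 156 179 182 173 175 167 155 159
  170 249]
 [255 233 240 169 126 136 133 139 150 157 168 171 171 169 171 169 152 153
  201 253]
 [255 250 234 210 127 127 136 139 147 156 162 170 166 175 168 156 158 162
  242 254]
 [255 255 236 231 133 125 129 138 146 153 157 160 171 166 166 158 154 219
  253 255]
 [255 255 255 232 187 126 124 135 143 150 150 157 164 165 160 157 213 250
  255 254]]
```

>>> {"method": "play_rows", "body": {"commands": [[[0,0,0,0.31,-0.24,0.2,0],[0,0,0,0.31,-0.24,0.4,0],[0,0,0,0.31,-0.24,0.5,0],[0,0,0,0.31,-0.24,0.5,0],[0,0,0,0.31,-0.24,0.5,0],[0,0,0,0.31,-0.24,0.5,0]]]}}

```text
clock: 9.27
tool_pos: [0.5537, 0.1274, 0.1556]
orientation: [180.0, 0.0, -14.9]
force: [-0.2, -0.2, -6.2]
opening: 0.0298
gripper_force: 30.0
```

```bash
python3 - <<'E'
from h import *
tool();s=snap('wrist');np.save('w9.npy',s);print(hole(s))
c=s['color'][:,:,::-1];a=cv2.resize(c[0:110,270:380],(500,500),interpolation=2)
t=ctrl.snapshot('side')['color'][:,:,::-1];b=cv2.resize(t[230:345,250:375],(300,276),interpolation=2)
b=cv2.copyMakeBorder(b,0,224,0,0,0);cv2.imwrite('pics/c9.png',np.hstack([a,b]))
E
```

```text
{'clock': 9.2667, 'tool_pos': [0.5537, 0.1274, 0.1556], 'orientation': [179.9954, 0.0002, -14.8808], 'joint_pos': [32.6864, 13.8454, -18.6857, 0.0035, -57.4724, 42.4309], 'force': [-0.2119, -0.2351, -6.1887], 'opening': 0.0298, 'gripper_force': 29.9975}
[[325.18  61.79  33.8   38.72 862.12]]
```

View pics/c9.png

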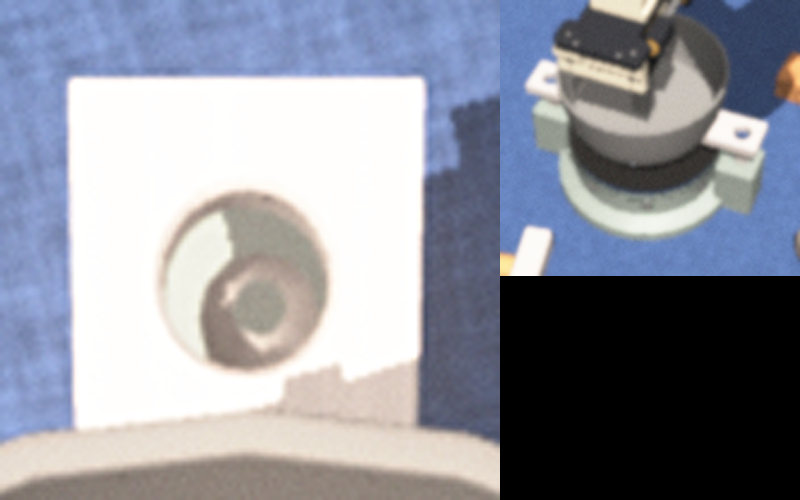

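```bash
python3 - <<'E'
from h import *
s=snap('wrist');o=ctrl.get_obs();A=R.from_euler('xyz',o['orientation'],degrees=True)
w=np.load('w9.npy',allow_pickle=True).item()
d=cv2.absdiff(s['color'][0:110,270:380],w['color'][0:110,270:380]);print('diff',d.mean());tool()
h=ray(w,323.8,61.9,.1001);p=ray(w,327.6,67.1,.086)
print(h,p,A.inv().apply(p-h)*1000)
E
```

```text
diff 1.7730578512396695
{'clock': 9.4167, 'tool_pos': [0.5538, 0.1274, 0.1557], 'orientation': [-179.9969, -0.0068, -14.8831], 'joint_pos': [32.6876, 13.8421, -18.6804, 0.0034, -57.4706, 42.4275], 'force': [0.9533, -0.6964, -6.6294], 'opening': 0.0299, 'gripper_force': 29.9977}
[0.6475 0.1017 0.1001] [0.6466 0.1    0.086 ] [-0.43482972  1.87490589 14.09984578]
```

>>> {"method": "play_rows", "body": {"commands": [[[0,0,0,-0.04,0.19,0,0],[0,0,0,-0.04,0.19,0.3,0],[0,0,0,-0.04,0.19,0.6,0],[0,0,0,-0.04,0.19,0.9,0],[0,0,0,-0.04,0.19,1.2,0],[0,0,0,-0.04,0.19,1.4,0],[0,0,0,-0.04,0.19,1.4,0],[0,0,0,-0.04,0.19,1.4,0]]]}}

```text
clock: 10.08
tool_pos: [0.5528, 0.1256, 0.1413]
orientation: [180.0, 0.0, -14.9]
force: [-0.2, -0.4, -6.0]
opening: 0.0296
gripper_force: 30.0
```

```bash
python3 - <<'E'
from h import *
tool();s=snap('wrist');np.save('w10.npy',s);print(hole(s))
E
```

```text
{'clock': 10.0833, 'tool_pos': [0.5528, 0.1256, 0.1413], 'orientation': [179.9768, 0.0158, -14.8807], 'joint_pos': [32.5793, 14.5371, -19.8415, 0.0049, -55.6493, 42.5372], 'force': [-0.2453, -0.3832, -6.0049], 'opening': 0.0296, 'gripper_force': 29.9976}
[[ 323.72   61.9    36.35   39.42 1125.16]]
```

>>> {"method": "play_rows", "body": {"commands": [[[0,0,0,0,0,0.3,0],[0,0,0,0,0,0.6,0],[0,0,0,0,0,0.9,0],[0,0,0,0,0,1.2,0],[0,0,0,0,0,1.4,0],[0,0,0,0,0,1.5,0],[0,0,0,0,0,1.5,0],[0,0,0,0,0,1.5,0]]]}}

```text
clock: 10.8
tool_pos: [0.5525, 0.1258, 0.1268]
orientation: [180.0, 0.0, -14.9]
force: [-5.0, 1.3, -0.1]
opening: 0.03
gripper_force: 30.0
```

```bash
python3 - <<'E'
from h import *
tool();s=snap('wrist');print(hole(s))
E
```

```text
{'clock': 10.8, 'tool_pos': [0.5525, 0.1258, 0.1268], 'orientation': [179.9978, 0.0206, -14.8733], 'joint_pos': [32.6001, 15.3649, -20.8695, -0.017, -53.7812, 42.5367], 'force': [-5.0019, 1.2602, -0.0527], 'opening': 0.03, 'gripper_force': 29.9999}
[[ 325.47   57.78   39.51   40.05 1238.78]]
```

>>> {"method": "play_rows", "body": {"commands": [[[0,0,0,0,0,0.15,0],[0,0,0,0,0,0.3,0],[0,0,0,0,0,0.3,0]]]}}

```text
clock: 11.1
tool_pos: [0.5534, 0.1256, 0.1243]
orientation: [-180.0, -0.1, -14.9]
force: [-2.3, -1.4, 4.1]
opening: 0.0299
gripper_force: 3.0
```

>>> {"method": "play_rows", "body": {"commands": [[[0,0,0,0,0,0,5],[0,0,0,0,0,0,5],[0,0,0,0,0,0,5],[0,0,0,0,0,0,5],[0,0,0,0,0,0,5]]]}}

```text
clock: 11.52
tool_pos: [0.5531, 0.1257, 0.1236]
orientation: [-180.0, -0.0, -14.9]
force: [-0.0, -0.1, -0.4]
opening: 0.0494
gripper_force: 0.0
```

>>> {"method": "play_rows", "body": {"commands": [[[0,0,0,0,0,-3,7],[0,0,0,0,0,-6,8.7],[0,0,0,0,0,-10,8.7],[0,0,0,0,0,-14,8.7],[0,0,0,-5,0,-16,8.7],[0,0,0,-5,0,-16,8.7],[0,0,0,-5,0,-16,8.7],[0,0,0,-5,0,-16,8.7]]]}}

```text
clock: 12.18
tool_pos: [0.5042, 0.1388, 0.284]
orientation: [-179.9, -0.0, -14.8]
force: [-0.2, 1.0, -0.0]
opening: 0.0868
gripper_force: 0.0
```

```bash
python3 - <<'E'
from h import *
tool();s=snap('wrist','w11.png');np.save('w11.npy',s)
B=R.from_euler('z',-14.9,degrees=True)
for p in([.1,0,.07],[-.1,0,.07],[0,0,.158]): print(proj(s,B.apply(p)+[.5496,.1258,0]))
t=snap('top','t11.png');c=t['color'][:,:,::-1];e=ctrl.snapshot('side')['color'][:,:,::-1]
cv2.imwrite('pics/c11.png',np.hstack([cv2.resize(s['color'][0:300,190:450][:,:,::-1],(400,460)),cv2.resize(e[230:345,250:375],(400,460),interpolation=2)]))
go([.4706,.3289,.22],-18.5)
E
```

```text
{'clock': 12.1833, 'tool_pos': [0.5042, 0.1388, 0.284], 'orientation': [-179.9279, -0.0463, -14.8189], 'joint_pos': [36.8973, 4.1022, -13.0588, -0.0087, -72.7537, 38.2864], 'force': [-0.1588, 1.0099, -0.0055], 'opening': 0.0868, 'gripper_force': 0.0}
[324.7  25.3]
[324.6 263.1]
[324.6 159.6]
go [0.0014 0.0011 0.063 ] [ -8.19 -17.55   6.23] rows>= 5
```

View pics/c11.png

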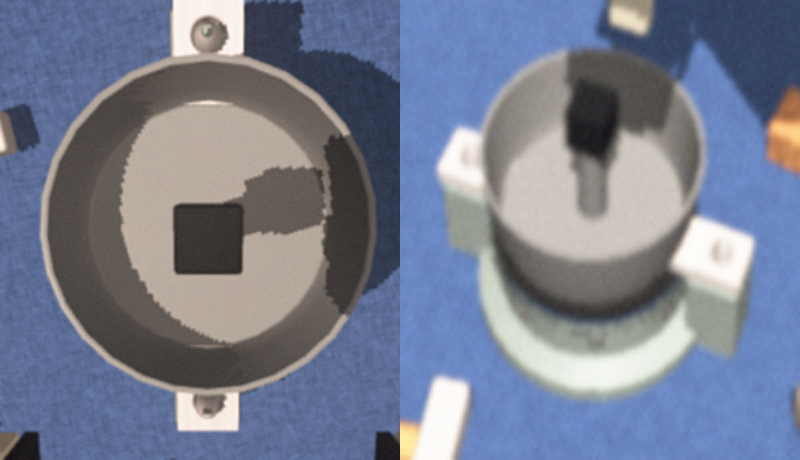

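The bowl is fully home, with pegs through both ears. Next are the feet.

```bash
python3 - <<'E'
from h import *
go([.42,.365,.22],-18.5)
E
```

```text
go [0.0014 0.0011 0.063 ] [-14.   -19.74   6.24] rows>= 6
```

>>> {"method": "play_rows", "body": {"commands": [[[0,0,0.063,-14,-19.7,0,8.7],[0,0,0.063,-14,-19.7,2,8.7],[0,0,0.063,-14,-19.7,6.2,8.7],[0,0,0.063,-14,-19.7,6.2,8.7],[0,0,0.063,-14,-19.7,6.2,8.7],[0,0,0.063,-14,-19.7,6.2,8.7],[0,0,0.063,-14,-19.7,6.2,8.7],[0,0,0.063,-14,-19.7,6.2,8.7]]]}}

```text
clock: 13.0
tool_pos: [0.419, 0.366, 0.2188]
orientation: [179.7, 0.1, -18.4]
force: [0.9, -0.6, -0.1]
opening: 0.0871
gripper_force: 0.0
```

>>> {"method": "play_rows", "body": {"commands": [[[0,0,0,0,0,0,8.7],[0,0,0,0,0,0,8.7],[0,0,0,0,0,0,8.7]]]}}

```text
clock: 13.25
tool_pos: [0.4206, 0.364, 0.2219]
orientation: [-180.0, -0.0, -18.6]
force: [-0.5, -1.2, 0.1]
opening: 0.0869
gripper_force: 0.0
```

```bash
python3 - <<'E'
from h import *
tool();s=snap('wrist','w12.png');np.save('w12.npy',s)
h=cv2.cvtColor(s['color'],cv2.COLOR_RGB2HSV)
m=cv2.inRange(h,(19,90,60),(32,255,255));cs,_=cv2.findContours(m[:300],0,2)
for c in cs:
    if cv2.contourArea(c)>150:
        print('all',cv2.boundingRect(c),cv2.contourArea(c),[h[c[:,0,1],c[:,0,0]].mean(0).round()])
        x,y,w,hh=cv2.boundingRect(c)
        v=h[y:y+hh,x:x+w,2][m[y:y+hh,x:x+w]>0];print(np.histogram(v,bins=10))
        (p,q,a)=cv2.minAreaRect(c);print('plinth',p,q,a)
c=s['color'][0:280,200:480][:,:,::-1];cv2.imwrite('pics/c12.png',cv2.resize(c,(600,600),interpolation=2))
E
```

```text
{'clock': 13.25, 'tool_pos': [0.4206, 0.364, 0.2219], 'orientation': [-179.98, -0.012, -18.5811], 'joint_pos': [61.0509, 9.5717, -14.912, 0.009, -65.4944, 10.3643], 'force': [-0.4546, -1.1597, 0.1355], 'opening': 0.0869, 'gripper_force': 0.0}
all (297, 178, 36, 36) 670.5 [array([ 20., 145., 245.])]
(array([  3,   4,  16,   6,  23,  28, 152, 164, 294,  49]), array([237. , 238.5, 240. , 241.5, 243. , 244.5, 246. , 247.5, 249. ,
       250.5, 252. ]))
plinth (314.490966796875, 195.19003295898438) (27.04144287109375, 26.97417640686035) 47.72631072998047
all (289, 159, 32, 33) 202.5 [array([ 20., 147., 245.])]
(array([  1,   3,   7,  11,  15,  43,  77, 209,  39,   5]), array([231. , 233.4, 235.8, 238.2, 240.6, 243. , 245.4, 247.8, 250.2,
       252.6, 255. ]))
plinth (305.7181091308594, 174.2493133544922) (9.35576343536377, 38.957279205322266) 46.218875885009766
all (284, 59, 46, 59) 1135.0 [array([ 20., 147., 244.])]
(array([  3,   9,  26,  34,  51,  85, 213, 537, 265,   3]), array([234. , 235.9, 237.8, 239.7, 241.6, 243.5, 245.4, 247.3, 249.2,
       251.1, 253. ]))
plinth (311.0, 88.0) (45.25482940673828, 39.59797668457031) 45.0
```

View pics/c12.png

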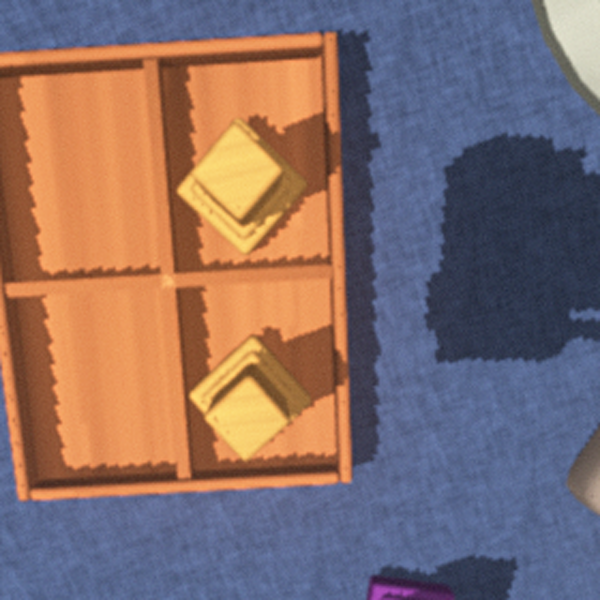

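The two bronze feet stand at crop pixels (239,171) and (249,418), square faces turned about 47.7° in the image. The other two compartments are empty.

```bash
python3 - <<'E'
from h import *
s=np.load('w12.npy',allow_pickle=True).item()
A=ray(s,311.5,79.8,.073);B=ray(s,315,195.2,.073);print(A,B,np.linalg.norm(A-B))
y=23.7
go([A[0],A[1],.12],y);go([A[0],A[1],.040],y)
E
```

```text
[0.5171 0.3397 0.073 ] [0.4415 0.3632 0.073 ] 0.07916823858088545
go [-6.00e-04 -4.00e-04 -7.38e-01] [ 9.92 -0.77 10.2 ] rows>= 6
go [-6.00e-04 -4.00e-04 -7.38e-01] [ 9.92 -0.76 18.2 ] rows>= 6
```

>>> {"method": "play_rows", "body": {"commands": [[[0,0,-0.738,9.9,-0.8,8,8.7],[0,0,-0.738,9.9,-0.8,8,8.7],[0,0,-0.738,9.9,-0.8,8,8.7],[0,0,-0.738,9.9,-0.8,8,8.7],[0,0,-0.738,9.9,-0.8,8,8.7],[0,0,-0.738,9.9,-0.8,8,8.7],[0,0,-0.738,9.9,-0.8,8,8.7],[0,0,-0.738,9.9,-0.8,8,8.7]]]}}

```text
clock: 13.97
tool_pos: [0.5167, 0.3404, 0.142]
orientation: [-180.0, -0.0, 23.5]
force: [-0.2, 0.2, 0.3]
opening: 0.0867
gripper_force: 0.0
```

>>> {"method": "play_rows", "body": {"commands": [[[0,0,0,0,0,0,8.7],[0,0,0,0,0,3,8.7],[0,0,0,0,0,6,8.7],[0,0,0,0,0,9,7],[0,0,0,0,0,10.2,5],[0,0,0,0,0,10.2,5],[0,0,0,0,0,10.2,5]]]}}

```text
clock: 14.55
tool_pos: [0.5165, 0.3412, 0.04]
orientation: [180.0, 0.0, 23.8]
force: [0.3, 0.6, 0.8]
opening: 0.0659
gripper_force: 0.0
```

```bash
python3 - <<'E'
from h import *
tool();go([.5171,.3397,.040],23.7);s=snap('wrist','w13.png')
E
```

```text
{'clock': 14.55, 'tool_pos': [0.5165, 0.3412, 0.04], 'orientation': [179.9658, 0.0093, 23.7531], 'joint_pos': [51.5126, 25.3436, -19.0797, 0.0363, -45.6009, 62.215], 'force': [0.2673, 0.6034, 0.8096], 'opening': 0.0659, 'gripper_force': 0.0}
go [0.0006 0.0002 0.0009] [-0.01  0.16  0.  ] rows>= 1
```

Close and lift.

>>> {"method": "play_rows", "body": {"commands": [[[0,0,0,0,0.1,0,3],[0,0,0,0,0.1,0,0],[0,0,0,0,0.1,0,0],[0,0,0,0,0.1,0,0],[0,0,0,0,0.1,0,0],[0,0,0,0,0.1,0,0],[0,0,0,0,0.1,0,0],[0,0,0,0,0.1,0,0]]]}}

```text
clock: 15.27
tool_pos: [0.5168, 0.3402, 0.0399]
orientation: [-180.0, -0.0, 23.8]
force: [-1.5, -1.0, 4.1]
opening: 0.0224
gripper_force: 29.3
```

>>> {"method": "play_rows", "body": {"commands": [[[0,0,0,0,0,0,0],[0,0,0,0,0,-2,0],[0,0,0,0,0,-5,0],[0,0,0,0,0,-8,0],[0,0,0,0,0,-11,0],[0,0,0,0,0,-14,0],[0,0,0,0,0,-16,0],[0,0,0,0,0,-16,0]]]}}

```text
clock: 15.93
tool_pos: [0.5184, 0.3416, 0.2045]
orientation: [-179.9, -0.4, 23.8]
force: [0.6, 0.1, -1.6]
opening: 0.0224
gripper_force: 29.3
```

```bash
python3 - <<'E'
from h import *
c=np.array([.550,.126]);u=np.array([np.cos(np.radians(23.7)),np.sin(np.radians(23.7))])
tool()
for k in(1,-1):
    p=c+k*.040*u;print(p.round(4));go([*p,.2],23.7);go([*p,.106],23.7)
E
```

```text
{'clock': 15.9333, 'tool_pos': [0.5184, 0.3416, 0.2045], 'orientation': [-179.8685, -0.4007, 23.8195], 'joint_pos': [51.4198, 16.0832, -8.7279, 0.0764, -64.773, 62.3678], 'force': [0.552, 0.0811, -1.5526], 'opening': 0.0224, 'gripper_force': 29.2732}
[0.5866 0.1421]
go [-0.0023 -0.007   0.0021] [-1.82 21.01  0.39] rows>= 6
go [-0.0023 -0.007   0.0021] [-1.89 21.03  9.79] rows>= 6
[0.5134 0.1099]
go [-0.0023 -0.007   0.0021] [-9.82 20.99  0.33] rows>= 6
go [-0.0023 -0.007   0.0021] [-9.89 21.01  9.73] rows>= 7
```

>>> {"method": "play_rows", "body": {"commands": [[[0,0,0,-1.8,21,-1,0],[0,0,0,-1.8,21,-1,0],[0,0,0,-1.8,21,-1,0],[0,0,0,-1.8,21,-1,0],[0,0,0,-1.8,21,-1,0],[0,0,0,-1.8,21,-1,0],[0,0,0,-1.8,21,-1,0],[0,0,0,-1.8,21,-1,0]]]}}

```text
clock: 16.6
tool_pos: [0.5846, 0.1402, 0.2085]
orientation: [-180.0, 0.1, 23.7]
force: [0.1, 0.6, -0.9]
opening: 0.0218
gripper_force: 29.7
```

```bash
python3 - <<'E'
from h import *
tool();go([.5866,.1421,.106],23.7)
t=snap('top','t14.png')
for n in('bowl','foot0'): print([( [round(x) for x in d['bbox']],round(d['conf'],2)) for d in ctrl.find_in(t,n)][:5])
a=cv2.imread('pics/t11.png');d=cv2.absdiff(a,t['color'][:,:,::-1]).max(2)[195:300,255:300];print((d>60).sum(0))
B=R.from_euler('z',-14.9,degrees=True)
for p in([.1,0,.07],[-.1,0,.07]):
    q=proj(t,B.apply(p)+[.5496,.1258,0]).round().astype(int);print(q,t['color'][q[1]-3:q[1]+4,q[0]-4:q[0]+5].mean(2).round().astype(int))
E
```

```text
{'clock': 16.6, 'tool_pos': [0.5846, 0.1402, 0.2085], 'orientation': [-179.9823, 0.084, 23.6942], 'joint_pos': [32.0704, 14.4061, -10.4449, -0.0328, -65.2296, 81.6375], 'force': [0.138, 0.6102, -0.9366], 'opening': 0.0218, 'gripper_force': 29.7216}
go [-0.0003  0.0015 -0.0001] [ 0.28 -0.09 10.25] rows>= 3
[([236, 194, 74, 101], 0.65)]
[([312, 136, 28, 38], 0.32), ([453, 287, 14, 16], 0.31)]
[51 51 59 55 54 53 60 57 52 49 50 58 58 52 43 44 43 44 47 49 48 47 46 51
 50 50 51 56 61 62 58 60 61 65 68 70 71 68 66 61 57 53 47 42 35]
[285 206] [[219 186 157 131 133 134 123 107  81]
 [221 201 192 167 148 141 129 137 129]
 [226 189 186 175 159 144 131 139 152]
 [239 212 183 162 146 137 150 208 220]
 [231 234 224 191 163 164 217 244 245]
 [198 207 223 236 238 239 243 246 245]
 [138 169 193 199 193 190 187 184 180]]
[260 289] [[227 179 161 134 123 118 114 131 209]
 [221 185 163 128 130 134 126 124 168]
 [232 190 159 144 148 142 133 137 208]
 [245 220 192 178 164 147 135 153 227]
 [250 242 212 184 168 155 166 222 248]
 [252 251 247 239 232 232 241 249 250]
 [252 252 252 250 249 249 250 251 251]]
```

>>> {"method": "play_rows", "body": {"commands": [[[0,0,0,0.2,-0.1,0,0],[0,0,0,0.2,-0.1,3,0],[0,0,0,0.2,-0.1,5,0],[0,0,0,0.2,-0.1,7,0],[0,0,0,0.2,-0.1,9,0],[0,0,0,0.2,-0.1,10,0],[0,0,0,0.2,-0.1,10.3,0],[0,0,0,0.2,-0.1,10.3,0]]]}}

```text
clock: 17.42
tool_pos: [0.5861, 0.1429, 0.1061]
orientation: [180.0, 0.1, 23.8]
force: [0.1, -0.7, -1.1]
opening: 0.0218
gripper_force: 29.7
```

>>> {"method": "play_rows", "body": {"commands": [[[0,0,0,0,0,0,0],[0,0,0,0,0,0,3.6],[0,0,0,0,0,0,3.6],[0,0,0,0,0,0,3.6],[0,0,0,0,0,0,3.6]]]}}

```text
clock: 17.83
tool_pos: [0.5868, 0.1426, 0.1074]
orientation: [-180.0, -0.1, 23.8]
force: [0.0, 0.2, 0.7]
opening: 0.0351
gripper_force: 0.0
```

>>> {"method": "play_rows", "body": {"commands": [[[0,0,0,0,0,-3,3.6],[0,0,0,0,0,-6,3.6],[0,0,0,0,0,-9,5],[0,0,0,0,0,-12,5],[0,0,0,0,0,-12,5],[0,0,0,0,0,-12,5]]]}}

```text
clock: 18.33
tool_pos: [0.5874, 0.1429, 0.2292]
orientation: [-180.0, -0.3, 23.8]
force: [-0.7, 0.3, -0.5]
opening: 0.0492
gripper_force: 0.0
```

```bash
python3 - <<'E'
from h import *
tool();s=snap('wrist','w15.png')
for n in('foot0','bowl'): print([( [round(x) for x in d['bbox']],round(d['conf'],2)) for d in ctrl.find_in(s,n)][:5])
print(proj(s,[.5866,.1421,.136]))
go([.4415,.3632,.14],23.7)
E
```

```text
{'clock': 18.3333, 'tool_pos': [0.5874, 0.1429, 0.2292], 'orientation': [-179.9717, -0.2847, 23.7881], 'joint_pos': [32.181, 13.6996, -8.6274, 0.0147, -67.3871, 81.6015], 'force': [-0.7098, 0.2657, -0.4555], 'opening': 0.0492, 'gripper_force': 0.0}
[([300, 194, 50, 61], 0.93), ([2, 234, 66, 54], 0.92), ([25, 0, 90, 48], 0.77), ([1, 388, 4, 15], 0.48), ([152, 0, 116, 121], 0.46)]
[([207, 132, 242, 259], 0.77)]
[325.1 243. ]
go [-0.0002  0.0015  0.0013] [ -4.27 -26.04   8.57] rows>= 7
```

>>> {"method": "play_rows", "body": {"commands": [[[0,0,0,-4.3,-26,0,8.7],[0,0,0,-4.3,-26,0,8.7],[0,0,0,-4.3,-26,0,8.7],[0,0,0,-4.3,-26,0,8.7],[0,0,0,-4.3,-26,4,8.7],[0,0,0,-4.3,-26,8.5,7],[0,0,0,-4.3,-26,8.5,6],[0,0,0,-4.3,-26,8.5,6]]]}}

```text
clock: 19.15
tool_pos: [0.4378, 0.3631, 0.1353]
orientation: [179.8, 0.5, 23.9]
force: [-1.4, -0.1, -0.5]
opening: 0.0684
gripper_force: 0.0
```

>>> {"method": "play_rows", "body": {"commands": [[[0,0,0,0,0,0,6],[0,0,0,0,0,0,6],[0,0,0,0,0,0,6]]]}}

```text
clock: 19.4
tool_pos: [0.443, 0.3628, 0.1423]
orientation: [-180.0, -0.1, 23.8]
force: [-0.6, 0.5, 1.3]
opening: 0.0602
gripper_force: 0.0
```

```bash
python3 - <<'E'
from h import *
tool();go([.4415,.3632,.04],23.7)
s=snap('wrist','w16.png')
print([( [round(x) for x in d['bbox']],round(d['conf'],2)) for d in ctrl.find_in(s,'foot0')][:5],proj(s,[.4415,.3632,.073]))
E
```

```text
{'clock': 19.4, 'tool_pos': [0.443, 0.3628, 0.1423], 'orientation': [-179.9976, -0.0501, 23.775], 'joint_pos': [58.9106, 14.9433, -19.1389, 0.0324, -55.8754, 54.8462], 'force': [-0.5756, 0.496, 1.2691], 'opening': 0.0602, 'gripper_force': 0.0}
go [-0.     -0.0009  0.0013] [-0.13 -0.09 10.23] rows>= 3
[([294, 200, 58, 70], 0.81)] [322.7 253.7]
```

>>> {"method": "play_rows", "body": {"commands": [[[0,0,0,-0.1,-0.1,3,6],[0,0,0,-0.1,-0.1,6,5],[0,0,0,-0.1,-0.1,8.5,5],[0,0,0,-0.1,-0.1,10.2,5],[0,0,0,-0.1,-0.1,10.2,5],[0,0,0,-0.1,-0.1,10.2,5]]]}}

```text
clock: 20.0
tool_pos: [0.4414, 0.3629, 0.0399]
orientation: [180.0, 0.0, 23.7]
force: [0.1, 0.2, 0.8]
opening: 0.0505
gripper_force: 0.0
```

>>> {"method": "play_rows", "body": {"commands": [[[0,0,0,0,0,0,2],[0,0,0,0,0,0,0],[0,0,0,0,0,0,0],[0,0,0,0,0,0,0],[0,0,0,0,0,0,0],[0,0,0,0,0,0,0],[0,0,0,0,0,0,0],[0,0,0,0,0,0,0]]]}}

```text
clock: 20.67
tool_pos: [0.441, 0.3638, 0.0403]
orientation: [-180.0, -0.0, 23.8]
force: [-1.0, -0.7, 6.0]
opening: 0.022
gripper_force: 30.0
```

>>> {"method": "play_rows", "body": {"commands": [[[0,0,0,0,0,-2,0],[0,0,0,0,0,-5,0],[0,0,0,0,0,-8,0],[0,0,0,0,0,-11,0],[0,0,0,0,0,-14,0],[0,0,0,0,0,-17,0],[0,0,0,0,0,-18,0],[0,0,0,0,0,-18,0]]]}}

```text
clock: 21.33
tool_pos: [0.4417, 0.3647, 0.2226]
orientation: [-179.8, -0.3, 23.8]
force: [-0.3, 0.5, -2.9]
opening: 0.0222
gripper_force: 30.0
```

```bash
python3 - <<'E'
from h import *
tool();go([.5134,.1099,.22],23.7)
t=snap('top')
for n in('bowl','foot0'): print([( [round(x) for x in d['bbox']],round(d['conf'],2)) for d in ctrl.find_in(t,n)][:5])
E
```

```text
{'clock': 21.3333, 'tool_pos': [0.4417, 0.3647, 0.2226], 'orientation': [-179.8443, -0.2679, 23.8054], 'joint_pos': [59.1311, 10.9422, -13.1014, 0.0306, -65.6479, 54.6621], 'force': [-0.2703, 0.4998, -2.8585], 'opening': 0.0222, 'gripper_force': 29.9913}
go [-0.0027 -0.0047  0.0018] [-3.72 26.21  0.17] rows>= 7
[([236, 196, 77, 99], 0.78), ([256, 216, 20, 24], 0.28)]
[([175, 331, 21, 24], 0.71), ([158, 195, 18, 22], 0.68), ([258, 217, 18, 20], 0.67), ([221, 313, 31, 36], 0.43)]
```

>>> {"method": "play_rows", "body": {"commands": [[[0,0,0,-3.7,26.2,0,0],[0,0,0,-3.7,26.2,0,0],[0,0,0,-3.7,26.2,0,0],[0,0,0,-3.7,26.2,0,0],[0,0,0,-3.7,26.2,0,0],[0,0,0,-3.7,26.2,0,0],[0,0,0,-3.7,26.2,0,0],[0,0,0,-3.7,26.2,0,0]]]}}

```text
clock: 22.15
tool_pos: [0.512, 0.1052, 0.2174]
orientation: [180.0, 0.2, 23.6]
force: [-0.0, 0.2, -1.2]
opening: 0.0223
gripper_force: 30.0
```

>>> {"method": "play_rows", "body": {"commands": [[[0,0,0,0,0,0,0],[0,0,0,0,0,2,0],[0,0,0,0,0,3,0],[0,0,0,0,0,3,0],[0,0,0,0,0,3,0]]]}}

```text
clock: 22.57
tool_pos: [0.5119, 0.1092, 0.1885]
orientation: [180.0, 0.2, 23.9]
force: [-0.7, 0.6, -0.9]
opening: 0.0223
gripper_force: 30.0
```

```bash
python3 - <<'E'
from h import *
tool();go([.5134,.1099,.106],23.7)
s=snap('wrist','w17.png')
for n in('bowl','foot0'):print([( [round(x) for x in d['bbox']],round(d['conf'],2)) for d in ctrl.find_in(s,n)][:5])
print(proj(s,[.5866,.1421,.136]),proj(s,[.55,.126,.158]))
E
```

```text
{'clock': 22.5667, 'tool_pos': [0.5119, 0.1092, 0.1885], 'orientation': [179.9711, 0.1577, 23.8622], 'joint_pos': [33.5444, 8.0589, -21.3827, 0.0023, -60.7186, 80.3167], 'force': [-0.6699, 0.5652, -0.9392], 'opening': 0.0223, 'gripper_force': 29.9914}
go [0.0005 0.0028 0.0028] [ 0.19 -0.    8.25] rows>= 2
[([174, 0, 307, 286], 0.83)]
[([294, 65, 62, 65], 0.72), ([284, 235, 84, 131], 0.7), ([1, 277, 33, 37], 0.63)]
[324.5  95.4] [324.4 186.3]
```

>>> {"method": "play_rows", "body": {"commands": [[[0,0,0,0.1,0,1.5,0],[0,0,0,0.1,0,3,0],[0,0,0,0.1,0,5,0],[0,0,0,0.1,0,6.5,0],[0,0,0,0.1,0,8,0],[0,0,0,0.1,0,8.4,0],[0,0,0,0.1,0,8.4,0],[0,0,0,0.1,0,8.4,0]]]}}

```text
clock: 23.38
tool_pos: [0.5141, 0.1096, 0.1064]
orientation: [180.0, -0.0, 23.8]
force: [1.0, -0.7, -0.9]
opening: 0.0215
gripper_force: 30.0
```

>>> {"method": "play_rows", "body": {"commands": [[[0,0,0,0,0,0,3.6],[0,0,0,0,0,0,3.6],[0,0,0,0,0,0,3.6],[0,0,0,0,0,0,3.6]]]}}

```text
clock: 23.72
tool_pos: [0.5139, 0.1095, 0.1063]
orientation: [-180.0, -0.1, 23.8]
force: [-0.3, 0.1, -0.4]
opening: 0.0355
gripper_force: 0.0
```

>>> {"method": "play_rows", "body": {"commands": [[[0,0,0,0,0,-3,3.6],[0,0,0,0,0,-6,3.6],[0,0,0,0,0,-9,4],[0,0,0,0,0,-12,4],[0,0,0,0,0,-14,4],[0,0,0,0,0,-14,4]]]}}

```text
clock: 24.22
tool_pos: [0.5158, 0.11, 0.251]
orientation: [180.0, -0.5, 23.8]
force: [0.5, 0.7, 0.6]
opening: 0.0401
gripper_force: 0.0
```

```bash
python3 - <<'E'
from h import *
tool();s=snap('wrist','w18.png')
for n in('bowl','foot0'):print([( [round(x) for x in d['bbox']],round(d['conf'],2)) for d in ctrl.find_in(s,n)][:5])
print(proj(s,[.5866,.1421,.136]),proj(s,[.5134,.1099,.136]))
t=snap('top')
# timer geometry from crop c2 (scale 3.2, origin 415,220)
P=lambda x,y:(415+x/3.2,220+y/3.2)
for n,x,y,z in[('TL near-left corner',35,150,.05),('FL',235,35,.05),('NR',172,367,.05),('FR',368,245,.05),('btn',142,236,.056),('tensnear',164,165,.06),('unitfar',316,195,.07)]: print(n,ray(t,*P(x,y),z))
E
```

```text
{'clock': 24.2167, 'tool_pos': [0.5158, 0.11, 0.251], 'orientation': [179.9879, -0.4846, 23.8235], 'joint_pos': [33.4343, 5.3529, -16.0385, 0.1001, -68.1328, 80.3523], 'force': [0.5191, 0.7398, 0.5793], 'opening': 0.0401, 'gripper_force': 0.0}
[([207, 22, 237, 265], 0.72), ([3, 1, 158, 222], 0.18)]
[([1, 262, 63, 52], 0.95), ([299, 192, 50, 58], 0.81), ([299, 87, 48, 52], 0.77)]
[322.9 111.6] [322.9 237. ]
TL near-left corner [ 0.5121 -0.229   0.05  ]
FL [ 0.5988 -0.3752  0.05  ]
NR [ 0.3585 -0.3264  0.05  ]
FR [ 0.4478 -0.4686  0.05  ]
btn [ 0.4512 -0.3045  0.056 ]
tensnear [ 0.5022 -0.3199  0.06  ]
unitfar [ 0.482  -0.4255  0.07  ]
```

Both feet stand upright in the bowl, on opposite sides of the post. Next is the timer.

```bash
python3 - <<'E'
from h import *
go([.46,-.318,.26],-58.5)
E
```

```text
go [7.0000e-04 1.1000e-03 1.4361e+00] [-22.07  36.94  -1.5 ] rows>= 12
```

>>> {"method": "play_rows", "body": {"commands": [[[0,0,0.72,-11,18.5,-1.5,4],[0,0,0.72,-11,18.5,-1.5,4],[0,0,0.72,-11,18.5,-1.5,4],[0,0,0.72,-11,18.5,-1.5,4],[0,0,0.72,-11,18.5,-1.5,4],[0,0,0.72,-11,18.5,-1.5,4],[0,0,0.72,-11,18.5,-1.5,4]]]}}

```text
clock: 25.0
tool_pos: [0.4864, -0.107, 0.2596]
orientation: [179.9, 0.1, -18.0]
force: [0.5, 0.7, -0.4]
opening: 0.0398
gripper_force: 0.0
```

>>> {"method": "play_rows", "body": {"commands": [[[0,0,0.72,3.9,21.1,0,4],[0,0,0.72,3.9,21.1,0,4],[0,0,0.72,3.9,21.1,0,4],[0,0,0.72,3.9,21.1,0,4],[0,0,0.72,3.9,21.1,0,4],[0,0,0.72,3.9,21.1,0,4],[0,0,0.72,3.9,21.1,0,4],[0,0,0.72,3.9,21.1,0,4]]]}}

```text
clock: 25.67
tool_pos: [0.4611, -0.3171, 0.2592]
orientation: [179.9, 0.1, -58.6]
force: [-0.1, 0.2, 0.2]
opening: 0.0398
gripper_force: 0.0
```

>>> {"method": "play_rows", "body": {"commands": [[[0,0,0,0,0,0,4],[0,0,0,0,0,0,4],[0,0,0,0,0,0,4]]]}}

```text
clock: 25.92
tool_pos: [0.4618, -0.3162, 0.2607]
orientation: [-180.0, -0.0, -58.5]
force: [-0.3, 0.0, 0.5]
opening: 0.0398
gripper_force: 0.0
```

```bash
python3 - <<'E'
from h import *
tool();s=snap('wrist','w20.png');np.save('w20.npy',s)
for n in('timer','tens','units','start'):print(n,[( [round(x) for x in d['bbox']],round(d['conf'],2)) for d in ctrl.find_in(s,n)][:5])
cv2.imwrite('pics/c20.png',cv2.resize(s['color'][0:300,140:510][:,:,::-1],(740,600),interpolation=2))
E
```

```text
{'clock': 25.9167, 'tool_pos': [0.4618, -0.3162, 0.2607], 'orientation': [-179.989, -0.0052, -58.514], 'joint_pos': [-14.3623, 8.4928, -11.0519, -0.0046, -70.444, 45.8498], 'force': [-0.2702, 0.0243, 0.4514], 'opening': 0.0398, 'gripper_force': 0.0}
timer [([208, 59, 244, 202], 0.58)]
tens [([273, 73, 30, 124], 0.91)]
units [([360, 72, 30, 115], 0.63)]
start [([313, 217, 37, 35], 0.57)]
```

View pics/c20.png

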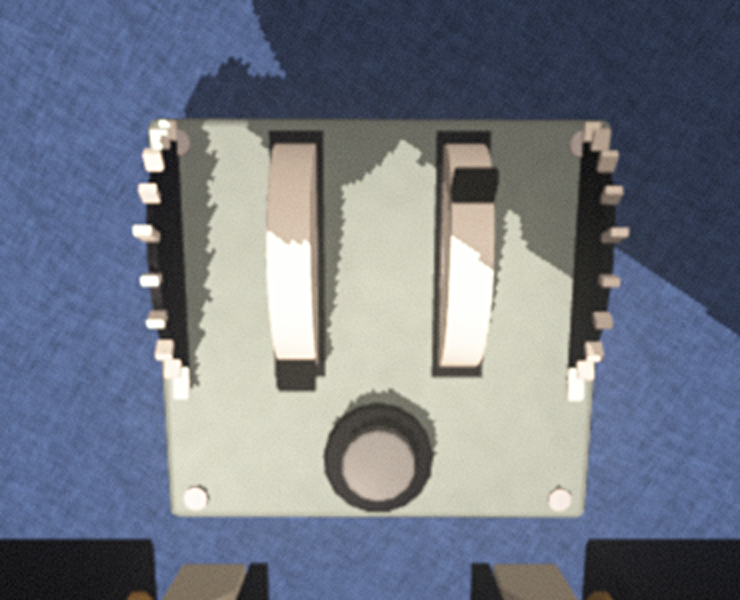

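The timer fills the view. Box-top corners are at crop (172,514), (583,514), (150,122) and (610,122), and the button is at (378,466). The tens ridge is at the near end at (297,376), tick 0. The units ridge is at (476,184), near tick 7.

```bash
cat >> h.py <<'E'
def timer(s,pts):
    return [ray(s,*p,.05) for p in pts]
def wheelangle(s,u,v,O,yaw,y,r=.057):
    """angle from upright of ridge end seen at pixel, from ray with cylinder of radius r"""
    Rt=R.from_euler('z',yaw,degrees=True).as_matrix().T
    o=Rt@(np.array(s['origin'])-O-[0,0,.05]);d=Rt@np.array(s['rotation'])@np.linalg.inv(s['camera_matrix'])@[u,v,1]
    a=d[0]**2+d[2]**2;b=o[0]*d[0]+o[2]*d[2];c=o[0]**2+o[2]**2-r*r
    k=(-b-np.sqrt(b*b-a*c))/a;p=o+k*d
    return np.degrees(np.arctan2(p[0],p[2])).round(1),p.round(4)
E
python3 - <<'E'
from h import *
s=np.load('w20.npy',allow_pickle=True).item()
NL,NR,FL,FR=timer(s,[(226,257.5),(431.5,257.5),(215,61),(445,61)])
print(NL,NR,FL,FR,np.linalg.norm(NL-FL),np.linalg.norm(NL-NR))
ya=[np.degrees(np.arctan2(*(a-b)[1::-1])) for a,b in((FL,NL),(FR,NR))];yb=[np.degrees(np.arctan2(*(a-b)[1::-1]))-90 for a,b in((NL,NR),(FL,FR))]
print(ya,yb);yaw=-58.5
yaw=np.mean(ya+yb);x=np.array([np.cos(np.radians(yaw)),np.sin(np.radians(yaw)),0]);y=np.array([-x[1],x[0],0])
O=(NL+NR+FL+FR)/4*[1,1,0]+.03*x;print('yaw',yaw,'O',O.round(4),'tens',(O+.034*y).round(4),'units',(O-.034*y).round(4))
print('units',wheelangle(s,378,92,O,yaw,-.034),'tens',wheelangle(s,288,188,O,yaw,.034))
for n,w in(('tens L',.034),('units',-.034)):
    for dx in(-.045,.045): print(n,proj(s,O+w*y+dx*x+[0,0,.05]))
b=ray(s,140+378/2,466/2,.058);print('btn',b,(b-O)@x,(b-O)@y)
# tick ends check
for side,yy in(('L',.084),('R',-.084)):
  print(side,[proj(s,O+yy*y+.059*(np.sin(t)*x+np.array([0,0,np.cos(t)]))+[0,0,.05]).tolist() for t in np.radians(-81+18*np.arange(10))])
E
```

```text
[ 0.5133 -0.2313  0.05  ] [ 0.3537 -0.3288  0.05  ] [ 0.5993 -0.3738  0.05  ] [ 0.4403 -0.471   0.05  ] 0.16643992910356584 0.18702515873539577
[np.float64(-58.88865033866214), np.float64(-58.658526454399095)] [np.float64(-58.57914790946707), np.float64(-58.56168960813644)]
yaw -58.67200357766618 O [ 0.4922 -0.3769  0.    ] tens [ 0.5213 -0.3592  0.    ] units [ 0.4632 -0.3945  0.    ]
units (np.float64(26.5), array([ 0.0255, -0.0338,  0.051 ])) tens (np.float64(-52.5), array([-0.0452,  0.033 ,  0.0347]))
tens L [290.1 182.3]
tens L [288.1  71.8]
units [368.4 182.5]
units [371.5  71.9]
btn [ 0.4464 -0.3013  0.058 ] -0.08837425947292754 0.0001181354617603575
L [[231.2, 199.1], [226.2, 195.6], [221.1, 184.6], [216.4, 166.2], [212.9, 142.1], [211.2, 115.2], [211.6, 89.6], [214.1, 69.0], [218.2, 56.3], [223.2, 52.1]]
R [[427.4, 199.4], [432.9, 195.9], [438.7, 185.0], [443.9, 166.6], [447.9, 142.5], [449.9, 115.6], [449.5, 90.0], [446.7, 69.4], [442.3, 56.7], [436.8, 52.5]]
```

```bash
cat >> h.py <<'E'
TY=-58.6;TO=np.array([.4925,-.377,0])
tx=np.array([np.cos(np.radians(TY)),np.sin(np.radians(TY)),0]);ty=np.array([-tx[1],tx[0],0])
def tgo(yw,phi,rho):
    f=np.radians(phi);rad=np.sin(f)*tx+np.array([0,0,np.cos(f)])
    p=TO+yw*ty+[0,0,.05]+rho*rad
    M=np.column_stack([np.cos(f)*tx-np.array([0,0,np.sin(f)]),-ty,-rad])
    o=ctrl.get_obs();A=R.from_euler('xyz',o['orientation'],degrees=True)
    d=A.inv().apply(p-o['tool_pos'])*100;r=(A.inv()*R.from_matrix(M)).as_rotvec()
    print('phi',phi,'rho',rho,r.round(3),d.round(2),'rows>=',int(max(np.linalg.norm(d)/4.17,np.linalg.norm(r)/.125)+1))
def dark(s,yw):
    """dark rows along the wheel's column near rim, with implied angle of ridge end"""
    g=cv2.cvtColor(s['color'],cv2.COLOR_RGB2GRAY);best=[]
    for a in range(-80,81,1):
        f=np.radians(a);v=[]
        e=np.sin(f)*tx+np.array([0,0,np.cos(f)])
        for dy in(-.003,0,.003):
            u,w=proj(s,TO+(yw+dy)*ty+[0,0,.05]+.057*e).round().astype(int)
            if 0<=w<480 and 0<=u<640: v.append(int(g[w,u]))
        best.append(int(np.mean(v)) if v else 999)
    return np.array(best)
E
python3 - <<'E'
from h import *
s=np.load('w20.npy',allow_pickle=True).item()
for w in(.034,-.034): print(dark(s,w).tolist())
tgo(.034,-20,.107);tgo(.034,-20,.017)
E
```

```text
[214, 196, 196, 196, 196, 194, 194, 194, 194, 194, 129, 129, 129, 68, 68, 68, 68, 68, 68, 67, 66, 63, 67, 66, 66, 67, 67, 68, 66, 66, 65, 65, 65, 67, 63, 63, 63, 61, 93, 188, 247, 248, 247, 248, 248, 249, 250, 251, 251, 252, 252, 252, 252, 253, 253, 253, 254, 254, 254, 254, 254, 254, 254, 254, 254, 254, 254, 254, 254, 254, 254, 254, 254, 254, 254, 254, 254, 254, 254, 254, 254, 254, 254, 254, 254, 246, 229, 210, 199, 197, 199, 198, 196, 196, 196, 198, 195, 194, 193, 193, 191, 193, 190, 191, 189, 189, 188, 187, 186, 185, 183, 185, 183, 183, 179, 177, 177, 173, 173, 170, 170, 166, 164, 160, 136, 76, 40, 40, 40, 40, 39, 41, 66, 66, 105, 106, 106, 103, 104, 104, 95, 94, 73, 73, 62, 62, 62, 62, 62, 57, 57, 56, 56, 56, 60, 60, 60, 60, 60, 60, 58]
[208, 208, 210, 211, 211, 211, 211, 210, 210, 210, 208, 208, 208, 210, 210, 211, 212, 211, 211, 213, 213, 211, 211, 213, 213, 195, 195, 137, 78, 78, 68, 71, 71, 78, 131, 199, 199, 236, 241, 244, 245, 246, 247, 249, 250, 250, 251, 251, 252, 252, 252, 252, 253, 253, 253, 254, 254, 254, 254, 254, 254, 254, 254, 254, 254, 254, 254, 254, 254, 254, 254, 254, 254, 254, 254, 254, 254, 254, 247, 233, 235, 234, 235, 215, 209, 201, 200, 200, 200, 200, 199, 196, 197, 198, 195, 197, 195, 195, 195, 176, 50, 39, 44, 42, 40, 39, 40, 40, 41, 42, 40, 40, 40, 67, 173, 180, 175, 173, 171, 168, 168, 164, 163, 156, 129, 59, 34, 34, 34, 35, 34, 44, 53, 69, 104, 108, 108, 104, 104, 100, 90, 91, 64, 64, 54, 54, 54, 59, 57, 58, 55, 55, 55, 55, 55, 55, 57, 57, 57, 57, 57]
phi -20 rho 0.107 [-0.     0.349 -0.001] [ 3.07 -2.91 11.02] rows>= 3
phi -20 rho 0.017 [-0.     0.349 -0.001] [ 6.14 -2.91 19.48] rows>= 5
```

>>> {"method": "play_rows", "body": {"commands": [[[0,0.349,0,3.1,-2.9,11,4],[0,0.349,0,3.1,-2.9,11,4],[0,0.349,0,3.1,-2.9,11,4],[0,0.349,0,3.1,-2.9,11,4],[0,0.349,0,3.1,-2.9,11,4],[0,0.349,0,3.1,-2.9,11,4],[0,0.349,0,3.1,-2.9,11,4],[0,0.349,0,3.1,-2.9,11,4]]]}}

```text
clock: 26.83
tool_pos: [0.5046, -0.3294, 0.1529]
orientation: [-179.8, -20.1, -58.8]
force: [-0.1, -0.3, 0.3]
opening: 0.04
gripper_force: 0.0
```

```bash
python3 - <<'E'
from h import *
tool();tgo(.034,-20,.017)
E
```

```text
{'clock': 26.8333, 'tool_pos': [0.5046, -0.3294, 0.1529], 'orientation': [-179.8033, -20.1278, -58.8084], 'joint_pos': [-6.9163, 7.8468, -41.3818, 30.8213, -31.6232, 12.9835], 'force': [-0.124, -0.3173, 0.252], 'opening': 0.04, 'gripper_force': 0.0}
phi -20 rho 0.017 [-0.002 -0.002 -0.003] [-0.32  0.13  9.14] rows>= 3
```

>>> {"method": "play_rows", "body": {"commands": [[[0,0,0,-0.2,0.1,2,4],[0,0,0,-0.2,0.1,4,4],[0,0,0,-0.2,0.1,6,4],[0,0,0,-0.2,0.1,8,4],[0,0,0,-0.2,0.1,9,4],[0,0,0,-0.2,0.1,9,4],[0,0,0,-0.2,0.1,9,4]]]}}

```text
clock: 27.42
tool_pos: [0.517, -0.356, 0.0664]
orientation: [-180.0, -20.1, -58.8]
force: [-0.5, -0.7, -0.2]
opening: 0.0403
gripper_force: 0.0
```

```bash
python3 - <<'E'
from h import *
tool();tgo(.034,-20,.017)
E
```

```text
{'clock': 27.4167, 'tool_pos': [0.517, -0.356, 0.0664], 'orientation': [-179.9809, -20.0871, -58.8495], 'joint_pos': [-16.3181, 15.8391, -49.6268, 55.4772, -16.3493, -5.1082], 'force': [-0.4551, -0.677, -0.1557], 'opening': 0.0403, 'gripper_force': 0.0}
phi -20 rho 0.017 [ 0.001 -0.002 -0.004] [-0.08 -0.21  0.02] rows>= 1
```

>>> {"method": "play_rows", "body": {"commands": [[[0,0,0,-0.1,-0.2,0,4],[0,0,0,-0.1,-0.2,0,2.5],[0,0,0,-0.1,-0.2,0,0],[0,0,0,-0.1,-0.2,0,0],[0,0,0,-0.1,-0.2,0,0],[0,0,0,-0.1,-0.2,0,0],[0,0,0,-0.1,-0.2,0,0]]]}}

```text
clock: 28.0
tool_pos: [0.5188, -0.3516, 0.0656]
orientation: [-179.9, -20.0, -58.7]
force: [0.3, 5.6, 4.3]
opening: 0.0157
gripper_force: 30.0
```

```bash
python3 - <<'E'
from h import *
tool();tgo(.034,-20,.017);tgo(.034,10,.017)
for d in(6,12,18,24,30,36,40): print(d,-np.radians(d).round(3),(1.7*np.sin(np.radians(d))).round(2),(1.7*(1-np.cos(np.radians(d)))).round(2))
E
```

```text
{'clock': 28.0, 'tool_pos': [0.5188, -0.3516, 0.0656], 'orientation': [-179.9005, -20.0486, -58.6568], 'joint_pos': [-15.9937, 15.8251, -49.8083, 55.826, -16.2164, -5.6055], 'force': [0.3203, 5.5764, 4.2626], 'opening': 0.0157, 'gripper_force': 30.0002}
phi -20 rho 0.017 [-0.001 -0.001 -0.001] [0.21 0.17 0.04] rows>= 1
phi 10 rho 0.017 [-0.002 -0.524 -0.001] [1.06 0.17 0.27] rows>= 5
6 -0.105 0.18 0.01
12 -0.209 0.35 0.04
18 -0.314 0.53 0.08
24 -0.419 0.69 0.15
30 -0.524 0.85 0.23
36 -0.628 1.0 0.32
40 -0.698 1.09 0.4
```

>>> {"method": "play_rows", "body": {"commands": [[[0,-0.105,0,0.2,0,0,0],[0,-0.209,0,0.4,0,0.05,0],[0,-0.314,0,0.6,0,0.1,0],[0,-0.419,0,0.75,0,0.15,0],[0,-0.524,0,0.9,0,0.23,0],[0,-0.628,0,1.1,0,0.32,0],[0,-0.628,0,1.1,0,0.32,0]]]}}

```text
clock: 28.58
tool_pos: [0.5254, -0.3622, 0.069]
orientation: [180.0, 11.5, -58.6]
force: [-1.9, -10.1, -6.2]
opening: 0.0157
gripper_force: 30.0
```

```bash
python3 - <<'E'
from h import *
tool();tgo(.034,16,.017);tgo(.034,44,.018)
s=snap('wrist','w21.png');print(dark(s,.034).tolist())
E
```

```text
{'clock': 28.5833, 'tool_pos': [0.5254, -0.3622, 0.069], 'orientation': [179.9694, 11.5386, -58.6112], 'joint_pos': [-21.4807, 30.8543, -2.4814, -7.5614, -66.1131, 56.5098], 'force': [-1.9295, -10.1328, -6.2001], 'opening': 0.0157, 'gripper_force': 30.001}
phi 16 rho 0.017 [ 0.    -0.078 -0.   ] [0.07 0.18 0.26] rows>= 1
phi 44 rho 0.018 [ 0.    -0.567 -0.   ] [0.9  0.18 0.43] rows>= 5
[108, 107, 107, 106, 84, 58, 45, 41, 43, 43, 43, 44, 38, 37, 38, 38, 38, 36, 38, 39, 36, 36, 36, 39, 35, 35, 35, 35, 36, 35, 32, 31, 35, 35, 35, 34, 34, 34, 34, 34, 33, 33, 33, 33, 33, 33, 36, 36, 34, 31, 31, 32, 35, 35, 34, 32, 32, 35, 37, 39, 39, 38, 41, 38, 37, 42, 45, 44, 43, 44, 56, 105, 109, 106, 109, 103, 254, 255, 255, 255, 255, 255, 255, 255, 255, 255, 255, 255, 255, 255, 255, 255, 83, 98, 105, 105, 106, 105, 114, 103, 101, 98, 91, 84, 78, 238, 236, 236, 236, 236, 236, 235, 235, 235, 234, 234, 234, 233, 232, 231, 232, 229, 229, 228, 227, 226, 226, 226, 223, 221, 221, 220, 219, 219, 216, 216, 213, 211, 209, 209, 206, 202, 199, 196, 193, 190, 187, 90, 44, 45, 46, 44, 44, 40, 50, 129, 135, 132, 135, 134, 133]
```

>>> {"method": "play_rows", "body": {"commands": [[[0,-0.1,0,0.15,0,0.05,0],[0,-0.2,0,0.3,0,0.1,0],[0,-0.3,0,0.45,0,0.15,0],[0,-0.4,0,0.6,0,0.2,0],[0,-0.49,0,0.75,0,0.2,0],[0,-0.49,0,0.75,0,0.2,0],[0,-0.49,0,0.75,0,0.2,0]]]}}

```text
clock: 29.22
tool_pos: [0.5297, -0.3697, 0.0591]
orientation: [179.8, 39.3, -59.1]
force: [8.8, -5.8, -7.9]
opening: 0.0158
gripper_force: 30.0
```

>>> {"method": "play_rows", "body": {"commands": [[[0,0,0,0,0,0,4],[0,0,0,0,0,0,4],[0,0,0,0,0,0,4],[0,0,0,0,0,0,4],[0,0,0,0,0,-4,4],[0,0,0,0,0,-8,4],[0,0,0,0,0,-9,4],[0,0,0,0,0,-9,4]]]}}

```text
clock: 29.88
tool_pos: [0.5581, -0.419, 0.1351]
orientation: [179.7, 39.1, -59.1]
force: [0.6, -0.0, -1.2]
opening: 0.0396
gripper_force: 0.0
```

```bash
python3 - <<'E'
from h import *
tool();tgo(.035,0,.19);tgo(.035,12,.11)
s=snap('wrist','w22.png');np.save('w22.npy',s);print(dark(s,.034).tolist());print([( [round(x) for x in d['bbox']],round(d['conf'],2)) for d in ctrl.find_in(s,'tens')][:5])
E
```

```text
{'clock': 29.8833, 'tool_pos': [0.5581, -0.419, 0.1351], 'orientation': [179.7376, 39.1383, -59.061], 'joint_pos': [-31.0373, 50.4629, 38.7986, -18.5305, -113.015, 60.133], 'force': [0.6352, -0.0364, -1.1685], 'opening': 0.0396, 'gripper_force': 0.0}
phi 0 rho 0.19 [ 0.002  0.683 -0.006] [-12.05  -0.02  -3.71] rows>= 6
phi 12 rho 0.11 [ 0.001  0.474 -0.006] [-5.08 -0.06  1.23] rows>= 4
[216, 215, 215, 218, 211, 158, 83, 48, 44, 46, 46, 45, 46, 42, 43, 44, 44, 48, 46, 41, 41, 43, 49, 54, 58, 62, 63, 64, 64, 64, 64, 64, 67, 69, 72, 72, 74, 74, 76, 76, 76, 78, 78, 79, 79, 79, 79, 80, 80, 80, 80, 80, 80, 80, 77, 77, 77, 77, 82, 82, 82, 82, 82, 82, 81, 81, 81, 81, 77, 77, 76, 76, 74, 74, 73, 73, 70, 65, 65, 61, 65, 64, 63, 60, 58, 49, 46, 43, 42, 44, 44, 47, 45, 46, 48, 43, 44, 81, 161, 213, 214, 215, 216, 219, 218, 223, 220, 221, 223, 225, 224, 225, 226, 225, 227, 226, 227, 229, 228, 228, 229, 230, 228, 230, 230, 230, 230, 231, 232, 231, 232, 231, 232, 231, 231, 231, 230, 230, 229, 228, 227, 226, 224, 224, 221, 221, 220, 217, 216, 213, 213, 212, 210, 209, 207, 205, 207, 203, 183, 56, 43]
[([305, 191, 34, 122], 0.78)]
```

```bash
python3 - <<'E'
from h import *
go([.4618,-.3162,.26],-58.5)
E
```

```text
go [ 0.0022  0.6887 -0.0078] [-18.55   3.02  -1.29] rows>= 6
```

>>> {"method": "play_rows", "body": {"commands": [[[0,0.1,0,-2,0.5,-5,4],[0,0.689,0,-18.5,3,-1.3,4],[0,0.689,0,-18.5,3,-1.3,4],[0,0.689,0,-18.5,3,-1.3,4],[0,0.689,0,-18.5,3,-1.3,4],[0,0.689,0,-18.5,3,-1.3,4],[0,0.689,0,-18.5,3,-1.3,4],[0,0.689,0,-18.5,3,-1.3,4]]]}}

```text
clock: 30.65
tool_pos: [0.4585, -0.3134, 0.2618]
orientation: [179.8, -0.2, -58.6]
force: [0.6, -0.4, 0.7]
opening: 0.0399
gripper_force: 0.0
```

>>> {"method": "play_rows", "body": {"commands": [[[0,0,0,0,0,0,4],[0,0,0,0,0,0,4],[0,0,0,0,0,0,4]]]}}

```text
clock: 30.9
tool_pos: [0.4629, -0.3171, 0.2581]
orientation: [179.6, 0.1, -58.9]
force: [1.1, 0.6, -0.5]
opening: 0.04
gripper_force: 0.0
```

```bash
cat >> h.py <<'E'
def ridge(s,yw):
    """fit ridge angle: render the ridge box as a hull for each angle and score dark inside / light in ring around"""
    g=cv2.cvtColor(s['color'],cv2.COLOR_RGB2GRAY).astype(float);res=[]
    for a in np.arange(-80,81,.5):
        f=np.radians(a);e=np.sin(f)*tx+np.array([0,0,np.cos(f)]);t=np.cos(f)*tx-np.array([0,0,np.sin(f)])
        def m(k,q,r0,r1):
            P=[proj(s,TO+(yw+dy)*ty+[0,0,.05]+r*e+w*t) for dy in(-k,k) for r in(r0,r1) for w in(-q,q)]
            z=np.zeros(g.shape,np.uint8);cv2.fillConvexPoly(z,cv2.convexHull((np.array(P)*16).round().astype(np.int32)),1,cv2.LINE_8,4);return z>0
        i=m(.006,.0035,.045,.057);j=m(.006,.007,.045,.057)&~i
        if i.sum() and j.sum(): res.append((g[j].mean()-g[i].mean(),a,g[i].mean()))
    res.sort(reverse=True);return [tuple(np.round(r,1)) for r in res[:4]]
E
python3 - <<'E'
from h import *
tool();s=snap('wrist','w23.png');np.save('w23.npy',s)
for f in('w20.npy','w23.npy'):
    q=np.load(f,allow_pickle=True).item();print(f,'tens',ridge(q,.034),'units',ridge(q,-.034))
d=dark(s,.034);print(d[30:130].tolist())
E
```

```text
{'clock': 30.9, 'tool_pos': [0.4629, -0.3171, 0.2581], 'orientation': [179.6151, 0.1155, -58.9035], 'joint_pos': [-14.2901, 8.894, -10.9879, 0.2047, -70.4708, 45.318], 'force': [1.1425, 0.6008, -0.4875], 'opening': 0.04, 'gripper_force': 0.0}
w20.npy tens [(np.float64(146.6), np.float64(-65.5), np.float64(77.5)), (np.float64(143.1), np.float64(-66.0), np.float64(77.6)), (np.float64(135.0), np.float64(-65.0), np.float64(86.9)), (np.float64(135.0), np.float64(-64.5), np.float64(87.0))] units [(np.float64(120.0), np.float64(30.0), np.float64(50.7)), (np.float64(116.2), np.float64(29.0), np.float64(52.8)), (np.float64(111.5), np.float64(29.5), np.float64(52.9)), (np.float64(110.4), np.float64(30.5), np.float64(56.3))]
w23.npy tens [(np.float64(141.6), np.float64(-2.0), np.float64(81.2)), (np.float64(141.4), np.float64(-2.5), np.float64(87.2)), (np.float64(131.7), np.float64(-3.0), np.float64(94.2)), (np.float64(131.5), np.float64(-1.5), np.float64(90.3))] units [(np.float64(115.6), np.float64(30.0), np.float64(50.1)), (np.float64(112.7), np.float64(29.0), np.float64(52.8)), (np.float64(112.6), np.float64(29.5), np.float64(55.8)), (np.float64(109.3), np.float64(30.5), np.float64(55.8))]
[70, 71, 71, 72, 105, 178, 178, 231, 239, 240, 242, 245, 246, 248, 249, 249, 250, 251, 251, 252, 252, 252, 253, 253, 253, 253, 253, 254, 254, 254, 254, 254, 254, 254, 254, 254, 254, 254, 254, 254, 254, 254, 255, 255, 179, 72, 74, 72, 63, 58, 56, 101, 167, 199, 198, 198, 196, 198, 198, 197, 198, 199, 198, 195, 196, 197, 193, 194, 194, 193, 193, 193, 192, 191, 189, 187, 189, 188, 186, 185, 186, 183, 180, 181, 181, 179, 177, 176, 175, 170, 169, 165, 164, 160, 146, 104, 104, 49, 36, 34]
```

```bash
cat >> h.py <<'E'
def ticks(s,yy,idx=range(2,9)):
    """offset (deg) of the ticks from their nominal angles as seen with the assumed pose, per lateral offset"""
    g=cv2.GaussianBlur(s['color'].min(2),(3,3),0).astype(float);out=[]
    for dz in(-.003,0,.003):
      for off in np.arange(-8,8.1,.5):
        v=[]
        for i in idx:
            f=np.radians(-81+18*i+off);e=np.sin(f)*tx+np.array([0,0,np.cos(f)])
            for r in(.050,.053,.056):
                p=proj(s,TO+yy*ty+[0,0,.05+dz]+r*e);v.append(cv2.getRectSubPix(g.astype(np.float32),(1,1),tuple(map(float,p)))[0,0])
        out.append((np.mean(v),off,dz))
    out.sort(reverse=True);return [tuple(map(float,np.round(o,3))) for o in out[:3]]
E
python3 - <<'E'
from h import *
for f in('w20.npy','w23.npy'):
    q=np.load(f,allow_pickle=True).item()
    for yy in(.084,-.084): print(f,yy,ticks(q,yy))
s=snap('wrist','w24.png');np.save('w24.npy',s);tool()
for yy in(.084,-.084): print('now',yy,ticks(s,yy))
print(ridge(s,.034),ridge(s,-.034))
tgo(.0345,12,.11)
E
```

```text
w20.npy 0.084 [(222.491, 0.0, -0.003), (221.712, 0.5, -0.003), (220.568, -0.5, -0.003)]
w20.npy -0.084 [(145.641, 0.0, -0.003), (145.154, 0.5, -0.003), (144.512, -0.5, -0.003)]
w23.npy 0.084 [(223.268, 0.0, -0.003), (222.063, 0.5, -0.003), (220.935, -0.5, -0.003)]
w23.npy -0.084 [(141.299, 0.0, -0.003), (140.549, 0.5, -0.003), (140.542, -0.5, -0.003)]
{'clock': 31.0, 'tool_pos': [0.4629, -0.3174, 0.2578], 'orientation': [179.5868, 0.1302, -58.9297], 'joint_pos': [-14.3119, 8.9294, -10.9883, 0.2151, -70.4653, 45.3101], 'force': [-0.6176, -0.4711, -0.5675], 'opening': 0.04, 'gripper_force': 0.0}
now 0.084 [(221.6, 0.0, -0.003), (220.793, 0.5, -0.003), (219.234, -0.5, -0.003)]
now -0.084 [(139.681, 0.0, -0.003), (138.733, -0.5, -0.003), (138.727, 0.5, -0.003)]
[(np.float64(140.8), np.float64(-2.5), np.float64(89.6)), (np.float64(139.7), np.float64(-2.0), np.float64(90.3)), (np.float64(134.8), np.float64(-3.0), np.float64(94.7)), (np.float64(126.6), np.float64(-1.5), np.float64(93.8))] [(np.float64(121.1), np.float64(30.0), np.float64(49.8)), (np.float64(115.3), np.float64(29.0), np.float64(52.6)), (np.float64(112.3), np.float64(29.5), np.float64(52.2)), (np.float64(111.9), np.float64(30.5), np.float64(54.9))]
phi 12 rho 0.11 [ 0.007 -0.207 -0.006] [ 8.92 -3.    9.98] rows>= 4
```

```bash
python3 - <<'E'
from h import *
tgo(.0345,20,.11)
E
```

```text
phi 20 rho 0.11 [ 0.006 -0.347 -0.007] [10.4  -3.01 10.4 ] rows>= 4
```

>>> {"method": "play_rows", "body": {"commands": [[[0.006,-0.347,-0.007,10.4,-3,6,4],[0.006,-0.347,-0.007,10.4,-3,10.4,4],[0.006,-0.347,-0.007,10.4,-3,10.4,4],[0.006,-0.347,-0.007,10.4,-3,10.4,4],[0.006,-0.347,-0.007,10.4,-3,10.4,4],[0.006,-0.347,-0.007,10.4,-3,10.4,4],[0.006,-0.347,-0.007,10.4,-3,10.4,4],[0.006,-0.347,-0.007,10.4,-3,10.4,4]]]}}

```text
clock: 31.67
tool_pos: [0.5418, -0.3908, 0.1578]
orientation: [-179.8, 19.7, -58.4]
force: [-0.3, 0.0, 2.3]
opening: 0.0394
gripper_force: 0.0
```

>>> {"method": "play_rows", "body": {"commands": [[[0,0,0,0,0,0,4],[0,0,0,0,0,0,4]]]}}

```text
clock: 31.83
tool_pos: [0.5418, -0.3902, 0.1587]
orientation: [-179.7, 19.6, -58.4]
force: [-0.1, 0.6, 0.9]
opening: 0.0399
gripper_force: 0.0
```

```bash
python3 - <<'E'
from h import *
tool();tgo(.0345,20,.02)
E
```

```text
{'clock': 31.8333, 'tool_pos': [0.5418, -0.3902, 0.1587], 'orientation': [-179.7383, 19.6294, -58.3885], 'joint_pos': [-25.5664, 33.91, 15.0912, -10.7232, -87.7672, 59.1179], 'force': [-0.1286, 0.6418, 0.9147], 'opening': 0.0399, 'gripper_force': 0.0}
phi 20 rho 0.02 [-0.003 -0.006  0.003] [0.18 0.1  9.48] rows>= 3
```

>>> {"method": "play_rows", "body": {"commands": [[[0,0,0,0.15,0.1,3,4],[0,0,0,0.15,0.1,6,4],[0,0,0,0.15,0.1,8,4],[0,0,0,0.15,0.1,9.4,4],[0,0,0,0.15,0.1,9.4,4],[0,0,0,0.15,0.1,9.4,4]]]}}

```text
clock: 32.33
tool_pos: [0.5249, -0.3646, 0.068]
orientation: [-179.9, 19.8, -58.4]
force: [0.0, -0.9, 0.8]
opening: 0.0402
gripper_force: 0.0
```

>>> {"method": "play_rows", "body": {"commands": [[[0,0,0,0,0,0,2.5],[0,0,0,0,0,0,0],[0,0,0,0,0,0,0],[0,0,0,0,0,0,0],[0,0,0,0,0,0,0],[0,0,0,0,0,0,0],[0,0,0,0,0,0,0]]]}}

```text
clock: 32.92
tool_pos: [0.5266, -0.3646, 0.0674]
orientation: [-179.7, 19.7, -58.4]
force: [4.3, 3.8, 2.9]
opening: 0.016
gripper_force: 30.0
```

>>> {"method": "play_rows", "body": {"commands": [[[0,-0.1,0,0.2,0,0,0],[0,-0.2,0,0.4,0,0.05,0],[0,-0.3,0,0.6,0,0.1,0],[0,-0.4,0,0.8,0,0.17,0],[0,-0.515,0,1,0,0.26,0],[0,-0.515,0,1,0,0.26,0],[0,-0.515,0,1,0,0.26,0],[0,-0.515,0,1,0,0.26,0]]]}}

```text
clock: 33.58
tool_pos: [0.5299, -0.3701, 0.0566]
orientation: [-179.8, 49.6, -58.4]
force: [-0.6, 8.7, -13.4]
opening: 0.0157
gripper_force: 35.2
```

>>> {"method": "play_rows", "body": {"commands": [[[0,0,0,0,0,0,4],[0,0,0,0,0,0,4],[0,0,0,0,0,0,4],[0,0,0,0,0,0,4],[0,0,0,0,0,-4,4],[0,0,0,0,0,-8,4],[0,0,0,0,0,-10,4],[0,0,0,0,0,-10,4]]]}}

```text
clock: 34.25
tool_pos: [0.5694, -0.4407, 0.1294]
orientation: [-179.7, 49.0, -58.4]
force: [-0.4, -1.4, -0.4]
opening: 0.0401
gripper_force: 0.0
```

```bash
python3 - <<'E'
from h import *
tool();go([.4618,-.3162,.26],-58.5)
E
```

```text
{'clock': 34.25, 'tool_pos': [0.5694, -0.4407, 0.1294], 'orientation': [-179.732, 48.9658, -58.4179], 'joint_pos': [-33.4985, 60.1094, 54.8153, -24.1997, -128.2161, 57.4743], 'force': [-0.4055, -1.4181, -0.3701], 'opening': 0.0401, 'gripper_force': 0.0}
go [-3.800e-03  8.546e-01 -7.000e-04] [-20.52   2.67   3.66] rows>= 7
```

>>> {"method": "play_rows", "body": {"commands": [[[0,0.1,0,-3,0.5,-3,4],[0,0.855,0,-20.5,2.7,3.7,4],[0,0.855,0,-20.5,2.7,3.7,4],[0,0.855,0,-20.5,2.7,3.7,4],[0,0.855,0,-20.5,2.7,3.7,4],[0,0.855,0,-20.5,2.7,3.7,4],[0,0.855,0,-20.5,2.7,3.7,4],[0,0.855,0,-20.5,2.7,3.7,4]]]}}

```text
clock: 34.92
tool_pos: [0.4599, -0.3122, 0.2622]
orientation: [-179.5, -0.3, -58.4]
force: [-0.3, -0.9, -0.1]
opening: 0.0405
gripper_force: 0.0
```

>>> {"method": "play_rows", "body": {"commands": [[[0,0,0,0,0,0,4],[0,0,0,0,0,0,4],[0,0,0,0,0,0,4],[0,0,0,0,0,0,4]]]}}

```text
clock: 35.25
tool_pos: [0.4617, -0.3139, 0.257]
orientation: [-179.9, 0.4, -58.6]
force: [0.5, 0.3, -0.2]
opening: 0.0401
gripper_force: 0.0
```

```bash
python3 - <<'E'
from h import *
tool();s=snap('wrist','w25.png');np.save('w25.npy',s)
for yy in(.084,-.084): print(ticks(s,yy)[:2])
print(ridge(s,.034)[:3],ridge(s,-.034)[:3])
for p in(0,22,45): tgo(-.034,p,.11)
E
```

```text
{'clock': 35.25, 'tool_pos': [0.4617, -0.3139, 0.257], 'orientation': [-179.9037, 0.4493, -58.5603], 'joint_pos': [-14.3924, 8.7213, -11.0979, -0.4055, -70.4365, 45.9684], 'force': [0.469, 0.2669, -0.18], 'opening': 0.0401, 'gripper_force': 0.0}
[(221.944, 0.0, -0.003), (221.177, 0.5, -0.003)]
[(139.701, 0.0, -0.003), (139.448, 0.5, -0.003)]
[(np.float64(118.8), np.float64(30.0), np.float64(54.7)), (np.float64(117.3), np.float64(30.5), np.float64(54.7)), (np.float64(116.6), np.float64(29.5), np.float64(56.2))] [(np.float64(113.6), np.float64(29.5), np.float64(52.9)), (np.float64(113.4), np.float64(30.5), np.float64(51.0)), (np.float64(113.1), np.float64(30.0), np.float64(51.3))]
phi 0 rho 0.11 [-0.001  0.008  0.   ] [7.05 4.07 9.59] rows>= 4
phi 22 rho 0.11 [-0.001 -0.376  0.001] [11.18  4.07 10.36] rows>= 4
phi 45 rho 0.11 [-0.001 -0.777  0.001] [14.85  4.07 12.75] rows>= 7
```

```bash
python3 - <<'E'
from h import *
s=np.load('w25.npy',allow_pickle=True).item()
g=cv2.GaussianBlur(s['color'].min(2),(3,3),0).astype(np.float32)
# per-tick apparent angle with assumed pose
for yy in(.084,-.084):
    for i in range(1,9):
        b=[]
        for off in np.arange(-9,9.1,.5):
            f=np.radians(-81+18*i+off);e=np.sin(f)*tx+np.array([0,0,np.cos(f)])
            b.append(np.mean([cv2.getRectSubPix(g,(1,1),tuple(map(float,proj(s,TO+yy*ty+[0,0,.05]+r*e))))[0,0] for r in(.052,.054,.056,.058)]))
        b=np.array(b);w=np.clip(b-np.percentile(b,60),0,None);print(yy,i,-81+18*i,'seen',round(-81+18*i+(w*np.arange(-9,9.1,.5)).sum()/w.sum(),1),b.max().round(),b.min().round())
for w in(.034,-.034):
    print(dark(s,w)[90:120].tolist())
E
```

```text
0.084 1 -63 seen -69.5 250.0 222.0
0.084 2 -45 seen -51.2 232.0 188.0
0.084 3 -27 seen -26.3 225.0 81.0
0.084 4 -9 seen -8.4 254.0 70.0
0.084 5 9 seen 9.3 250.0 68.0
0.084 6 27 seen 25.4 232.0 76.0
0.084 7 45 seen 45.3 242.0 182.0
0.084 8 63 seen 56.0 224.0 161.0
-0.084 1 -63 seen -70.0 245.0 201.0
-0.084 2 -45 seen -52.1 207.0 134.0
-0.084 3 -27 seen -25.1 147.0 83.0
-0.084 4 -9 seen -8.8 156.0 76.0
-0.084 5 9 seen 9.1 168.0 46.0
-0.084 6 27 seen 25.3 139.0 47.0
-0.084 7 45 seen 43.0 127.0 89.0
-0.084 8 63 seen 56.2 121.0 85.0
[198, 200, 197, 199, 196, 197, 196, 195, 196, 145, 67, 40, 43, 43, 41, 43, 41, 40, 42, 43, 43, 39, 43, 87, 150, 178, 181, 176, 171, 171]
[199, 198, 199, 199, 195, 193, 195, 194, 193, 138, 62, 41, 42, 39, 40, 39, 36, 35, 37, 41, 39, 34, 42, 83, 149, 175, 173, 173, 171, 166]
```

```bash
cat >> h.py <<'E'
def vgo(phi,rho=.19,yw=0):
    """pose whose camera looks along the radius at phi"""
    global TO
    f=np.radians(phi);k=TO.copy();TO=TO-.067*(np.cos(f)*tx-np.array([0,0,np.sin(f)]));tgo(yw,phi,rho);TO=k
E
python3 - <<'E'
from h import *
vgo(27)
E
```

```text
phi 27 rho 0.19 [-0.001 -0.463  0.001] [9.63 0.66 0.6 ] rows>= 4
```

>>> {"method": "play_rows", "body": {"commands": [[[0,-0.463,0,9.6,0.6,0.6,4],[0,-0.463,0,9.6,0.6,0.6,4],[0,-0.463,0,9.6,0.6,0.6,4],[0,-0.463,0,9.6,0.6,0.6,4],[0,-0.463,0,9.6,0.6,0.6,4],[0,-0.463,0,9.6,0.6,0.6,4],[0,-0.463,0,9.6,0.6,0.6,4],[0,-0.463,0,9.6,0.6,0.6,4]]]}}

```text
clock: 35.97
tool_pos: [0.5062, -0.3987, 0.2516]
orientation: [-179.8, 26.8, -58.5]
force: [-0.2, -0.1, 0.8]
opening: 0.0404
gripper_force: 0.0
```

>>> {"method": "play_rows", "body": {"commands": [[[0,0,0,0,0,0,4],[0,0,0,0,0,0,4],[0,0,0,0,0,0,4],[0,0,0,0,0,0,4]]]}}

```text
clock: 36.3
tool_pos: [0.5061, -0.3978, 0.2523]
orientation: [-179.8, 26.8, -58.4]
force: [1.5, 0.6, -0.4]
opening: 0.0399
gripper_force: 0.0
```

```bash
cat >> h.py <<'E'
def strip(s,yw,r,phi,ch=None,span=22,dy=(-.002,0,.002)):
    g=(s['color'].min(2)).astype(np.float32);o=[]
    for a in np.arange(phi-span,phi+span+.1,1):
        f=np.radians(a);e=np.sin(f)*tx+np.array([0,0,np.cos(f)])
        o.append(int(np.mean([cv2.getRectSubPix(g,(1,1),tuple(map(float,proj(s,TO+(yw+d)*ty+[0,0,.05]+r*e))))[0,0] for d in dy])))
    return o
E
python3 - <<'E'
from h import *
tool();s=snap('wrist','w26.png');np.save('w26.npy',s)
e=27;f=np.radians(e)
for yy,r in((.034,.057),(-.034,.057),(.084,.059),(-.084,.059)): print(yy,proj(s,TO+yy*ty+[0,0,.05]+r*(np.sin(f)*tx+np.array([0,0,np.cos(f)]))),strip(s,yy,r,27))
for yy,r in((.084,.055),(-.084,.055)): print(yy,strip(s,yy,r,27))
E
```

```text
{'clock': 36.3, 'tool_pos': [0.5061, -0.3978, 0.2523], 'orientation': [-179.8028, 26.7814, -58.3901], 'joint_pos': [-29.0492, 33.4041, 25.0549, -13.3906, -104.9113, 59.8262], 'force': [1.4657, 0.5567, -0.4253], 'opening': 0.0399, 'gripper_force': 0.0}
0.034 [273.5 126.2] [254, 254, 254, 254, 254, 254, 254, 254, 254, 254, 254, 253, 253, 253, 253, 252, 252, 251, 251, 251, 253, 186, 67, 65, 66, 66, 66, 62, 80, 171, 204, 200, 198, 197, 195, 196, 194, 193, 192, 191, 189, 188, 187, 186, 185]
-0.034 [375.3 126.4] [211, 224, 230, 235, 248, 254, 254, 254, 253, 253, 253, 253, 252, 252, 252, 252, 251, 251, 251, 251, 252, 177, 65, 61, 64, 64, 65, 61, 80, 167, 201, 198, 195, 195, 195, 193, 192, 191, 191, 189, 188, 186, 185, 184, 184]
0.084 [197.8 126. ] [98, 95, 184, 252, 255, 255, 181, 137, 132, 129, 111, 90, 85, 82, 89, 89, 86, 84, 83, 83, 152, 230, 235, 231, 130, 84, 87, 90, 88, 89, 86, 89, 85, 100, 179, 201, 211, 211, 211, 191, 100, 90, 93, 96, 100]
-0.084 [451.  126.6] [54, 71, 136, 179, 179, 158, 127, 113, 104, 85, 61, 52, 54, 57, 55, 54, 55, 55, 53, 56, 115, 148, 147, 117, 54, 51, 51, 54, 52, 53, 54, 54, 55, 63, 77, 98, 134, 152, 150, 98, 49, 52, 56, 58, 62]
0.084 [144, 209, 227, 231, 210, 149, 142, 142, 134, 108, 81, 76, 72, 73, 78, 79, 76, 76, 73, 82, 179, 249, 252, 251, 166, 70, 75, 78, 79, 77, 76, 76, 75, 74, 96, 187, 234, 244, 239, 232, 232, 165, 71, 78, 81]
-0.084 [112, 166, 176, 164, 142, 134, 127, 114, 95, 62, 47, 50, 51, 48, 49, 50, 49, 49, 47, 58, 146, 186, 180, 143, 63, 46, 47, 50, 48, 49, 48, 46, 47, 48, 60, 87, 104, 161, 195, 197, 161, 72, 43, 47, 47]
```

```bash
python3 - <<'E'
from h import *
tgo(.0345,4,.11)
E
```

```text
phi 4 rho 0.11 [-0.002  0.398  0.003] [ 2.63 -3.35  9.  ] rows>= 4
```

>>> {"method": "play_rows", "body": {"commands": [[[-0.002,0.398,0.003,2.6,-3.4,3,4],[-0.002,0.398,0.003,2.6,-3.4,5,4],[-0.002,0.398,0.003,2.6,-3.4,7,4],[-0.002,0.398,0.003,2.6,-3.4,9,4],[-0.002,0.398,0.003,2.6,-3.4,9,4],[-0.002,0.398,0.003,2.6,-3.4,9,4],[-0.002,0.398,0.003,2.6,-3.4,9,4]]]}}

```text
clock: 36.93
tool_pos: [0.5268, -0.3656, 0.1599]
orientation: [180.0, 4.0, -58.6]
force: [0.6, -0.3, 0.5]
opening: 0.0403
gripper_force: 0.0
```

>>> {"method": "play_rows", "body": {"commands": [[[0,0,0,0,0,0,4],[0,0,0,0,0,0,4],[0,0,0,0,0,0,4],[0,0,0,0,0,0,4]]]}}

```text
clock: 37.27
tool_pos: [0.5265, -0.3662, 0.1586]
orientation: [180.0, 4.1, -58.7]
force: [-0.2, -1.0, -0.1]
opening: 0.0396
gripper_force: 0.0
```

```bash
python3 - <<'E'
from h import *
tool();tgo(.0345,4,.02)
E
```

```text
{'clock': 37.2667, 'tool_pos': [0.5265, -0.3662, 0.1586], 'orientation': [179.961, 4.1053, -58.7116], 'joint_pos': [-19.0367, 22.428, -4.6189, -2.8312, -66.1657, 51.5433], 'force': [-0.178, -0.9679, -0.0644], 'opening': 0.0396, 'gripper_force': 0.0}
phi 4 rho 0.02 [ 0.001  0.002 -0.002] [-0.07  0.    8.89] rows>= 3
```

>>> {"method": "play_rows", "body": {"commands": [[[0,0,0,-0.1,0,3,4],[0,0,0,-0.1,0,6,4],[0,0,0,-0.1,0,8,4],[0,0,0,-0.1,0,8.9,4],[0,0,0,-0.1,0,8.9,4],[0,0,0,-0.1,0,8.9,4],[0,0,0,-0.1,0,8.9,4]]]}}

```text
clock: 37.85
tool_pos: [0.5233, -0.36, 0.0714]
orientation: [-180.0, 4.0, -58.6]
force: [0.3, 0.8, -0.1]
opening: 0.0403
gripper_force: 0.0
```

>>> {"method": "play_rows", "body": {"commands": [[[0,0,0,0,0,0,2.5],[0,0,0,0,0,0,0],[0,0,0,0,0,0,0],[0,0,0,0,0,0,0],[0,0,0,0,0,0,0],[0,0,0,0,0,0,0],[0,0,0,0,0,0,0]]]}}

```text
clock: 38.43
tool_pos: [0.5232, -0.359, 0.0705]
orientation: [-180.0, 4.0, -58.6]
force: [2.9, 3.7, 4.4]
opening: 0.0156
gripper_force: 30.0
```

>>> {"method": "play_rows", "body": {"commands": [[[0,0.03,0,-0.06,0,0,0],[0,0.055,0,-0.12,0,0,0],[0,0.055,0,-0.12,0,0,0],[0,0.055,0,-0.12,0,0,0],[0,0.055,0,-0.12,0,0,0]]]}}

```text
clock: 38.85
tool_pos: [0.5227, -0.3582, 0.0705]
orientation: [-180.0, 0.9, -58.6]
force: [4.4, 3.8, 2.1]
opening: 0.0159
gripper_force: 30.0
```

>>> {"method": "play_rows", "body": {"commands": [[[0,0,0,0,0,0,4],[0,0,0,0,0,0,4],[0,0,0,0,0,0,4],[0,0,0,0,0,0,4],[0,0,0,0,0,-4,4],[0,0,0,0,0,-8,4],[0,0,0,0,0,-10,4],[0,0,0,0,0,-10,4]]]}}

```text
clock: 39.52
tool_pos: [0.5248, -0.3613, 0.1759]
orientation: [-179.8, 0.5, -58.6]
force: [1.4, -0.9, 0.4]
opening: 0.0396
gripper_force: 0.0
```

```bash
python3 - <<'E'
from h import *
tool();vgo(27);tgo(-.0345,48,.12)
E
```

```text
{'clock': 39.5167, 'tool_pos': [0.5248, -0.3613, 0.1759], 'orientation': [-179.816, 0.5427, -58.6224], 'joint_pos': [-17.3395, 19.2741, -7.8071, -0.556, -63.2064, 48.9681], 'force': [1.4122, -0.8943, 0.4185], 'opening': 0.0396, 'gripper_force': 0.0}
phi 27 rho 0.19 [-0.003 -0.462  0.   ] [ 2.24  3.55 -7.41] rows>= 4
phi 48 rho 0.12 [-0.003 -0.828  0.001] [8.62 7.03 4.46] rows>= 7
```

>>> {"method": "play_rows", "body": {"commands": [[[0,-0.1,0,0.5,1,-4,4],[-0.003,-0.462,0,2.2,3.5,-7.4,4],[-0.003,-0.462,0,2.2,3.5,-7.4,4],[-0.003,-0.462,0,2.2,3.5,-7.4,4],[-0.003,-0.462,0,2.2,3.5,-7.4,4],[-0.003,-0.462,0,2.2,3.5,-7.4,4],[-0.003,-0.462,0,2.2,3.5,-7.4,4],[-0.003,-0.462,0,2.2,3.5,-7.4,4]]]}}

```text
clock: 40.18
tool_pos: [0.5046, -0.3976, 0.244]
orientation: [179.7, 27.3, -58.7]
force: [-0.6, 1.2, 0.6]
opening: 0.0398
gripper_force: 0.0
```

>>> {"method": "play_rows", "body": {"commands": [[[0,0,0,0,0,0,4],[0,0,0,0,0,0,4],[0,0,0,0,0,0,4]]]}}

```text
clock: 40.43
tool_pos: [0.5048, -0.397, 0.2452]
orientation: [179.8, 27.3, -58.6]
force: [-0.5, 0.0, 0.9]
opening: 0.0396
gripper_force: 0.0
```

```bash
python3 - <<'E'
from h import *
tool();s=snap('wrist','w27.png')
for yy,r in((.034,.057),(-.034,.057),(.084,.057),(-.084,.057)): print(yy,strip(s,yy,r,27,span=9))
tgo(-.0345,49,.12)
E
```

```text
{'clock': 40.4333, 'tool_pos': [0.5048, -0.397, 0.2452], 'orientation': [179.8197, 27.2959, -58.6371], 'joint_pos': [-29.0427, 33.8122, 24.6618, -13.3747, -104.7084, 59.7836], 'force': [-0.5265, 0.0455, 0.9445], 'opening': 0.0396, 'gripper_force': 0.0}
0.034 [253, 253, 253, 252, 253, 255, 157, 58, 67, 70, 70, 65, 76, 171, 207, 203, 202, 201, 200]
-0.034 [252, 252, 252, 251, 251, 251, 251, 253, 187, 66, 62, 61, 61, 64, 61, 71, 168, 203, 198]
0.084 [82, 82, 85, 84, 83, 79, 78, 147, 241, 250, 245, 145, 78, 85, 81, 82, 87, 81, 81]
-0.084 [51, 50, 52, 52, 52, 47, 52, 112, 162, 163, 129, 53, 46, 49, 49, 49, 50, 49, 50]
phi 49 rho 0.12 [ 0.003 -0.378 -0.001] [11.29  3.43  7.26] rows>= 4
```

>>> {"method": "play_rows", "body": {"commands": [[[0.003,-0.378,0,11.3,3.4,3,4],[0.003,-0.378,0,11.3,3.4,7.3,4],[0.003,-0.378,0,11.3,3.4,7.3,4],[0.003,-0.378,0,11.3,3.4,7.3,4],[0.003,-0.378,0,11.3,3.4,7.3,4],[0.003,-0.378,0,11.3,3.4,7.3,4],[0.003,-0.378,0,11.3,3.4,7.3,4],[0.003,-0.378,0,11.3,3.4,7.3,4]]]}}

```text
clock: 41.15
tool_pos: [0.5124, -0.4739, 0.1388]
orientation: [-179.7, 48.0, -58.4]
force: [0.1, 0.9, 3.1]
opening: 0.0397
gripper_force: 0.0
```

>>> {"method": "play_rows", "body": {"commands": [[[0,0,0,0,0,0,4],[0,0,0,0,0,0,4],[0,0,0,0,0,0,4],[0,0,0,0,0,0,4]]]}}

```text
clock: 41.48
tool_pos: [0.5105, -0.4723, 0.1312]
orientation: [-179.9, 48.8, -58.6]
force: [0.3, -0.2, -0.2]
opening: 0.0401
gripper_force: 0.0
```

```bash
python3 - <<'E'
from h import *
tool();tgo(-.0345,49,.02)
E
```

```text
{'clock': 41.4833, 'tool_pos': [0.5105, -0.4723, 0.1312], 'orientation': [-179.9222, 48.7821, -58.6376], 'joint_pos': [-36.723, 57.6722, 48.418, -20.2966, -125.6129, 62.9938], 'force': [0.3192, -0.2146, -0.226], 'opening': 0.0401, 'gripper_force': 0.0}
phi 49 rho 0.02 [-0.002 -0.004 -0.   ] [ 0.14  0.04 10.17] rows>= 3
```

>>> {"method": "play_rows", "body": {"commands": [[[0,0,0,0.1,0,3,4],[0,0,0,0.1,0,6,4],[0,0,0,0.1,0,8,4],[0,0,0,0.1,0,10.1,4],[0,0,0,0.1,0,10.1,4],[0,0,0,0.1,0,10.1,4],[0,0,0,0.1,0,10.1,4]]]}}

```text
clock: 42.07
tool_pos: [0.4711, -0.4084, 0.061]
orientation: [179.9, 49.0, -58.8]
force: [-0.7, 0.0, 0.9]
opening: 0.0399
gripper_force: 0.0
```

>>> {"method": "play_rows", "body": {"commands": [[[0,0,0,0,0,0,2.5],[0,0,0,0,0,0,0],[0,0,0,0,0,0,0],[0,0,0,0,0,0,0],[0,0,0,0,0,0,0],[0,0,0,0,0,0,0],[0,0,0,0,0,0,0]]]}}

```text
clock: 42.65
tool_pos: [0.4728, -0.4071, 0.0601]
orientation: [-179.8, 49.0, -58.6]
force: [7.2, 2.8, 1.4]
opening: 0.0159
gripper_force: 30.0
```

>>> {"method": "play_rows", "body": {"commands": [[[0,0.1,0,-0.2,0,0,0],[0,0.2,0,-0.4,0,0.04,0],[0,0.3,0,-0.58,0,0.09,0],[0,0.4,0,-0.78,0,0.16,0],[0,0.497,0,-0.95,0,0.24,0],[0,0.497,0,-0.95,0,0.24,0],[0,0.497,0,-0.95,0,0.24,0]]]}}

```text
clock: 43.23
tool_pos: [0.4679, -0.399, 0.065]
orientation: [-179.9, 20.5, -58.7]
force: [7.1, 4.9, -10.4]
opening: 0.0159
gripper_force: 30.0
```

```bash
python3 - <<'E'
from h import *
tool();tgo(-.0345,20.5,.02)
E
```

```text
{'clock': 43.2333, 'tool_pos': [0.4679, -0.399, 0.065], 'orientation': [-179.8922, 20.5372, -58.6743], 'joint_pos': [-28.9835, 34.6814, 2.7664, -10.4019, -76.2809, 64.3842], 'force': [7.1034, 4.9399, -10.4439], 'opening': 0.0159, 'gripper_force': 29.9989}
phi 20.5 rho 0.02 [-0.002  0.001 -0.001] [-0.04  0.2  -0.38] rows>= 1
```

>>> {"method": "play_rows", "body": {"commands": [[[0,0.1,0,-0.2,0,-0.1,0],[0,0.2,0,-0.4,0,-0.15,0],[0,0.3,0,-0.58,0,-0.15,0],[0,0.4,0,-0.78,0,-0.1,0],[0,0.5,0,-0.96,0,-0.05,0],[0,0.5,0,-0.96,0,-0.05,0],[0,0.5,0,-0.96,0,-0.05,0],[0,0.5,0,-0.96,0,-0.05,0]]]}}

```text
clock: 43.9
tool_pos: [0.462, -0.3898, 0.0663]
orientation: [179.9, -7.7, -58.7]
force: [11.9, 16.4, -18.9]
opening: 0.0157
gripper_force: 30.0
```

>>> {"method": "play_rows", "body": {"commands": [[[0,0,0,0,0,0,4],[0,0,0,0,0,0,4],[0,0,0,0,0,0,4],[0,0,0,0,0,0,4],[0,0,0,0,0,-4,4],[0,0,0,0,0,-8,4],[0,0,0,0,0,-12,4],[0,0,0,0,0,-12,4]]]}}

```text
clock: 44.57
tool_pos: [0.4565, -0.3811, 0.1977]
orientation: [-179.7, -8.7, -58.7]
force: [1.0, -1.1, 0.3]
opening: 0.0397
gripper_force: 0.0
```

```bash
python3 - <<'E'
from h import *
tool();vgo(-20,.2);go([.4618,-.3162,.26],-58.6)
E
```

```text
{'clock': 44.5667, 'tool_pos': [0.4565, -0.3811, 0.1977], 'orientation': [-179.7297, -8.6543, -58.7169], 'joint_pos': [-17.4652, 9.3498, -21.9524, 6.9545, -52.197, 44.8148], 'force': [0.9956, -1.1279, 0.3266], 'opening': 0.0397, 'gripper_force': 0.0}
phi -20 rho 0.2 [-0.004  0.198 -0.002] [-11.23  -3.28  -3.45] rows>= 3
go [-0.0046 -0.1511 -0.0017] [-4.28 -3.86 -6.94] rows>= 3
```

>>> {"method": "play_rows", "body": {"commands": [[[-0.004,0.06,0,-8,-3.3,-3,4],[-0.004,0.06,0,-8,-3.3,-3,4],[-0.004,0.06,0,-8,-3.3,-3,4],[-0.004,0.06,0,-8,-3.3,-3,4],[-0.004,0.06,0,-8,-3.3,-3,4],[-0.004,0.06,0,-8,-3.3,-3,4],[-0.004,0.06,0,-8,-3.3,-3,4]]]}}

```text
clock: 45.15
tool_pos: [0.4384, -0.2914, 0.2066]
orientation: [179.7, -11.5, -58.8]
force: [-0.3, -0.3, 0.2]
opening: 0.04
gripper_force: 0.0
```

>>> {"method": "play_rows", "body": {"commands": [[[0,0,0,0,0,0,4],[0,0,0,0,0,0,4],[0,0,0,0,0,0,4]]]}}

```text
clock: 45.4
tool_pos: [0.4382, -0.2911, 0.2064]
orientation: [179.6, -11.4, -58.7]
force: [-0.7, -0.3, 0.6]
opening: 0.0402
gripper_force: 0.0
```

```bash
python3 - <<'E'
from h import *
tool();s=snap('wrist','w28.png');np.save('w28.npy',s)
for yy,r in((-.034,.057),(.084,.057),(-.084,.057)): print(yy,strip(s,yy,r,-27,span=13))
print('units',ridge(s,-.034)[:3],'tens',ridge(s,.034)[:3]);print(proj(s,TO-.034*ty+[0,0,.05]+.057*(np.sin(-.47)*tx+np.array([0,0,np.cos(.47)]))))
print('cam',(s['origin']-TO)@tx,s['origin'][2]-.05,'dir-27 angle at ridge:',np.degrees(np.arctan2((s['origin']-TO)@tx+.0259,s['origin'][2]-.05-.0508)))
vgo(-20,.2)
E
```

```text
{'clock': 45.4, 'tool_pos': [0.4382, -0.2911, 0.2064], 'orientation': [179.6498, -11.4459, -58.7414], 'joint_pos': [-5.3358, 1.1643, -32.5223, 12.2176, -50.36, 29.2363], 'force': [-0.6853, -0.287, 0.5653], 'opening': 0.0402, 'gripper_force': 0.0}
-0.034 [145, 146, 147, 149, 151, 154, 141, 65, 35, 38, 35, 35, 36, 36, 38, 34, 36, 59, 147, 180, 178, 179, 179, 181, 184, 184, 188]
0.084 [230, 199, 187, 183, 171, 133, 95, 93, 96, 95, 95, 91, 112, 238, 252, 252, 240, 159, 133, 101, 101, 103, 97, 93, 97, 95, 97]
-0.084 [138, 133, 128, 116, 91, 59, 51, 53, 53, 54, 51, 51, 82, 133, 145, 145, 130, 113, 71, 50, 50, 49, 48, 47, 53, 50, 52]
units [(np.float64(125.0), np.float64(-30.0), np.float64(54.5)), (np.float64(122.8), np.float64(-30.5), np.float64(54.5)), (np.float64(121.1), np.float64(-29.5), np.float64(56.2))] tens [(np.float64(114.4), np.float64(26.0), np.float64(59.5)), (np.float64(109.8), np.float64(25.5), np.float64(66.0)), (np.float64(109.4), np.float64(27.0), np.float64(55.9))]
[371.2 151.9]
cam -0.06641938270996434 0.32529490259153826 dir-27 angle at ridge: -8.397038373277477
phi -20 rho 0.2 [ 0.007  0.149 -0.002] [-2.74 -0.14 -1.43] rows>= 2
```

```bash
python3 - <<'E'
from h import *
tgo(-.0345,0,.11)
E
```

```text
phi 0 rho 0.11 [ 0.006 -0.2   -0.003] [9.05 3.23 6.59] rows>= 3
```

>>> {"method": "play_rows", "body": {"commands": [[[0.006,-0.2,-0.003,9,3.2,1,4],[0.006,-0.2,-0.003,9,3.2,3,4],[0.006,-0.2,-0.003,9,3.2,6.6,4],[0.006,-0.2,-0.003,9,3.2,6.6,4],[0.006,-0.2,-0.003,9,3.2,6.6,4],[0.006,-0.2,-0.003,9,3.2,6.6,4],[0.006,-0.2,-0.003,9,3.2,6.6,4],[0.006,-0.2,-0.003,9,3.2,6.6,4]]]}}

```text
clock: 46.12
tool_pos: [0.4635, -0.3932, 0.1617]
orientation: [-179.9, -0.1, -58.5]
force: [0.5, -0.6, 0.2]
opening: 0.0402
gripper_force: 0.0
```

>>> {"method": "play_rows", "body": {"commands": [[[0,0,0,0,0,0,4],[0,0,0,0,0,0,4],[0,0,0,0,0,0,4]]]}}

```text
clock: 46.37
tool_pos: [0.4636, -0.3934, 0.1612]
orientation: [-179.9, -0.1, -58.5]
force: [1.2, -0.3, -0.4]
opening: 0.0399
gripper_force: 0.0
```

```bash
python3 - <<'E'
from h import *
tool();tgo(-.034,0,.02)
E
```

```text
{'clock': 46.3667, 'tool_pos': [0.4636, -0.3934, 0.1612], 'orientation': [-179.9253, -0.0953, -58.495], 'joint_pos': [-21.93, 17.0506, -13.3583, -0.0037, -59.47, 53.4369], 'force': [1.1608, -0.3477, -0.3903], 'opening': 0.0399, 'gripper_force': 0.0}
phi 0 rho 0.02 [-0.001 -0.002  0.002] [0.09 0.09 9.12] rows>= 3
```

>>> {"method": "play_rows", "body": {"commands": [[[0,0,0,0.1,0.1,3,4],[0,0,0,0.1,0.1,6,4],[0,0,0,0.1,0.1,8,4],[0,0,0,0.1,0.1,9,4],[0,0,0,0.1,0.1,9,4],[0,0,0,0.1,0.1,9,4],[0,0,0,0.1,0.1,9,4]]]}}

```text
clock: 46.95
tool_pos: [0.464, -0.3959, 0.0717]
orientation: [-179.9, -0.1, -58.5]
force: [-0.0, 0.6, 0.5]
opening: 0.04
gripper_force: 0.0
```

>>> {"method": "play_rows", "body": {"commands": [[[0,0,0,0,0,0,2.5],[0,0,0,0,0,0,0],[0,0,0,0,0,0,0],[0,0,0,0,0,0,0],[0,0,0,0,0,0,0],[0,0,0,0,0,0,0],[0,0,0,0,0,0,0]]]}}

```text
clock: 47.53
tool_pos: [0.4652, -0.3947, 0.0709]
orientation: [-179.8, -0.1, -58.5]
force: [6.2, 6.1, 2.2]
opening: 0.0158
gripper_force: 30.0
```

>>> {"method": "play_rows", "body": {"commands": [[[0,-0.03,0,0.06,0,0,0],[0,-0.063,0,0.13,0,0,0],[0,-0.063,0,0.13,0,0,0],[0,-0.063,0,0.13,0,0,0],[0,-0.063,0,0.13,0,0,0]]]}}

```text
clock: 47.95
tool_pos: [0.4659, -0.3958, 0.0708]
orientation: [-179.8, 3.5, -58.5]
force: [6.9, 7.0, 2.1]
opening: 0.0156
gripper_force: 30.0
```

>>> {"method": "play_rows", "body": {"commands": [[[0,0,0,0,0,0,4],[0,0,0,0,0,0,4],[0,0,0,0,0,0,4],[0,0,0,0,0,0,4],[0,0,0,0,0,-4,4],[0,0,0,0,0,-8,4],[0,0,0,0,0,-12,4],[0,0,0,0,0,-12,4]]]}}

```text
clock: 48.62
tool_pos: [0.4707, -0.4061, 0.1989]
orientation: [-179.7, 2.9, -58.5]
force: [1.4, -0.9, 1.4]
opening: 0.0398
gripper_force: 0.0
```

```bash
python3 - <<'E'
from h import *
tool();vgo(-22,.2)
E
```

```text
{'clock': 48.6167, 'tool_pos': [0.4707, -0.4061, 0.1989], 'orientation': [-179.7354, 2.9066, -58.4877], 'joint_pos': [-24.0164, 18.283, -5.5595, -2.0034, -68.4167, 56.2957], 'force': [1.3504, -0.8962, 1.3823], 'opening': 0.0398, 'gripper_force': 0.0}
phi -22 rho 0.2 [-0.005  0.435  0.001] [-15.09  -3.41  -0.36] rows>= 4
```

>>> {"method": "play_rows", "body": {"commands": [[[0,0.1,0,-3,-1,-3,4],[-0.005,0.435,0,-15,-3.4,-0.4,4],[-0.005,0.435,0,-15,-3.4,-0.4,4],[-0.005,0.435,0,-15,-3.4,-0.4,4],[-0.005,0.435,0,-15,-3.4,-0.4,4],[-0.005,0.435,0,-15,-3.4,-0.4,4],[-0.005,0.435,0,-15,-3.4,-0.4,4],[-0.005,0.435,0,-15,-3.4,-0.4,4]]]}}

```text
clock: 49.28
tool_pos: [0.4182, -0.257, 0.2037]
orientation: [179.8, -21.4, -58.4]
force: [1.2, 0.3, -0.3]
opening: 0.0401
gripper_force: 0.0
```

>>> {"method": "play_rows", "body": {"commands": [[[0,0,0,0,0,0,4],[0,0,0,0,0,0,4],[0,0,0,0,0,0,4]]]}}

```text
clock: 49.53
tool_pos: [0.4191, -0.2583, 0.2035]
orientation: [179.7, -21.3, -58.6]
force: [-0.3, 0.4, 0.4]
opening: 0.0401
gripper_force: 0.0
```

```bash
python3 - <<'E'
from h import *
tool();s=snap('wrist','w29.png');np.save('w29.npy',s)
for yy,r in((-.034,.057),(.084,.057),(-.084,.057)): print(yy,strip(s,yy,r,-27,span=13))
print('units',ridge(s,-.034)[:3])
for k in (3,):
  c=(s['origin']-TO);print('view dir',np.degrees(np.arctan2(c@tx+.0259,c[2]-.05-.0508)))
b=TO-.088*tx;print('btn',b,proj(s,[b[0],b[1],.056]));go([b[0],b[1],.12],-58.6);go([b[0],b[1],.12],31.4)
print([( [round(x) for x in d['bbox']],round(d['conf'],2)) for d in ctrl.find_in(s,'start')][:3])
E
```

```text
{'clock': 49.5333, 'tool_pos': [0.4191, -0.2583, 0.2035], 'orientation': [179.72, -21.3172, -58.59], 'joint_pos': [4.585, -6.7162, -48.6913, 29.1433, -42.1186, 5.9398], 'force': [-0.2639, 0.3796, 0.3511], 'opening': 0.0401, 'gripper_force': 0.0}
-0.034 [152, 154, 155, 156, 157, 162, 161, 164, 165, 168, 153, 68, 48, 52, 52, 53, 52, 56, 116, 184, 184, 186, 205, 241, 254, 254, 254]
0.084 [190, 172, 132, 91, 91, 89, 89, 90, 92, 92, 93, 95, 197, 254, 255, 240, 139, 94, 97, 95, 92, 92, 91, 90, 84, 84, 87]
-0.084 [127, 112, 67, 48, 47, 50, 50, 51, 52, 50, 46, 67, 131, 153, 152, 114, 58, 51, 53, 51, 54, 52, 51, 51, 52, 52, 61]
units [(np.float64(123.1), np.float64(-26.0), np.float64(75.8)), (np.float64(118.9), np.float64(-25.5), np.float64(78.3)), (np.float64(118.5), np.float64(-26.5), np.float64(75.6))]
view dir -21.399583627001054
btn [ 0.44665115 -0.30188753  0.        ] [320.4 228.5]
go [ 0.0051 -0.372  -0.0007] [ 1.78 -0.14  9.64] rows>= 3
go [ 0.2958 -0.2879 -1.5517] [ 1.78 -0.14  9.64] rows>= 13
[([298, 207, 44, 40], 0.71)]
```

>>> {"method": "play_rows", "body": {"commands": [[[0.005,-0.372,0,1.8,-0.1,0,0],[0.005,-0.372,0,1.8,-0.1,4,0],[0.005,-0.372,0,1.8,-0.1,9.6,0],[0.005,-0.372,0,1.8,-0.1,9.6,0],[0.005,-0.372,0,1.8,-0.1,9.6,0],[0.005,-0.372,0,1.8,-0.1,9.6,0],[0.005,-0.372,0,1.8,-0.1,9.6,0],[0.005,-0.372,0,1.8,-0.1,9.6,0]]]}}

```text
clock: 50.3
tool_pos: [0.4459, -0.3015, 0.1215]
orientation: [-180.0, -0.1, -58.5]
force: [0.2, -0.0, 0.7]
opening: 0.0007
gripper_force: 0.0
```

>>> {"method": "play_rows", "body": {"commands": [[[0,0,0,0,0,0,0],[0,0,0,0,0,0,0],[0,0,0,0,0,0,0],[0,0,0,0,0,0,0]]]}}

```text
clock: 50.63
tool_pos: [0.4463, -0.301, 0.1218]
orientation: [-179.9, -0.1, -58.5]
force: [0.5, 1.2, -0.5]
opening: 0.0008
gripper_force: 0.0
```

```bash
python3 - <<'E'
from h import *
tool();b=TO-.088*tx;go([b[0],b[1],.06],-58.6)
t=snap('top','t30.png')
for n in('bowl','foot0'): print([( [round(x) for x in d['bbox']],round(d['conf'],2)) for d in ctrl.find_in(t,n)][:5])
a=cv2.imread('pics/t11.png');d=cv2.absdiff(a,t['color'][:,:,::-1]).max(2)
n,_,st,_=cv2.connectedComponentsWithStats((d[190:305,230:320]>50).astype(np.uint8))
print([x[:5].tolist() for x in st[1:] if x[4]>8])
for p in([.5866,.1421,.136],[.5134,.1099,.136]): print(proj(t,p)-[230,190])
w=snap('side')
print('side',[( [round(x) for x in d['bbox']],round(d['conf'],2)) for d in ctrl.find_in(w,'foot0')][:6],proj(w,[.5866,.1421,.1]),proj(w,[.5134,.1099,.1]))
E
```

```text
{'clock': 50.6333, 'tool_pos': [0.4463, -0.301, 0.1218], 'orientation': [-179.8864, -0.1215, -58.4913], 'joint_pos': [-13.1219, 13.0876, -24.8438, 0.0084, -51.9024, 44.6256], 'force': [0.51, 1.1938, -0.546], 'opening': 0.0008, 'gripper_force': 0.0}
go [-0.002  -0.0021  0.0019] [0.08 0.03 6.18] rows>= 2
[([237, 192, 75, 102], 0.64), ([444, 230, 58, 104], 0.61)]
[([256, 219, 20, 20], 0.7), ([175, 331, 25, 20], 0.6), ([270, 252, 18, 16], 0.57), ([404, 145, 59, 54], 0.29)]
[[0, 0, 27, 86, 1087], [17, 29, 61, 69, 2229], [15, 39, 4, 3, 9], [27, 82, 6, 3, 12]]
[33.2 37. ]
[47.  70.6]
side [([233, 370, 24, 30], 0.95), ([395, 365, 21, 30], 0.8), ([284, 262, 19, 30], 0.64), ([319, 257, 14, 28], 0.55)] [294.3 276.6] [327.4 269.1]
```

The bowl is still seated with both feet in it, and both wheels are on their ticks. Next I press the button.

>>> {"method": "play_rows", "body": {"commands": [[[0,0,0,0.1,0,2,0],[0,0,0,0.1,0,4,0],[0,0,0,0.1,0,5,0],[0,0,0,0.1,0,5.6,0],[0,0,0,0.1,0,5.6,0],[0,0,0,0.1,0,5.6,0]]]}}

```text
clock: 51.38
tool_pos: [0.4459, -0.3021, 0.066]
orientation: [179.9, 0.0, -58.5]
force: [-6.8, 6.7, 18.9]
opening: 0.0008
gripper_force: 9.3
```

>>> {"method": "play_rows", "body": {"commands": [[[0,0,0,0,0,0.2,0],[0,0,0,0,0,0.4,0],[0,0,0,0,0,0.6,0],[0,0,0,0,0,0.6,0],[0,0,0,0,0,0.6,0]]]}}

```text
clock: 51.8
tool_pos: [0.4461, -0.3023, 0.065]
orientation: [180.0, -0.1, -58.4]
force: [-21.2, 20.5, 69.0]
opening: 0.0006
gripper_force: 34.7
```

>>> {"method": "play_rows", "body": {"commands": [[[0,0,0,0,0,-1,0],[0,0,0,0,0,-3,0],[0,0,0,0,0,-6,0],[0,0,0,0,0,-9,0],[0,0,0,0,0,-12,0],[0,0,0,0,0,-15,0],[0,0,0,0,0,-17,0],[0,0,0,0,0,-17,0]]]}}

```text
clock: 52.47
tool_pos: [0.4487, -0.3035, 0.2339]
orientation: [-179.7, -0.4, -58.5]
force: [1.1, -0.0, -0.2]
opening: 0.0005
gripper_force: 0.0
```

>>> {"method": "play_rows", "body": {"commands": [[[0,0,0,0,0,0,4],[0,0,0,0,0,0,4],[0,0,0,0,0,0,4],[0,0,0,0,0,0,4]]]}}

```text
clock: 52.8
tool_pos: [0.446, -0.3021, 0.2273]
orientation: [179.9, 0.1, -58.6]
force: [0.5, -0.3, 0.4]
opening: 0.0215
gripper_force: 0.0
```

```bash
python3 - <<'E'
from h import *
tool();s=snap('wrist','w31.png')
print('tens',ridge(s,.034)[:2],'units',ridge(s,-.034)[:2])
for y in(.084,-.084): print(ticks(s,y)[:1])
for i,y in((27,.034),(-27,-.034)): print(strip(s,y,.057,i,span=10))
r=np.load('w25.npy',allow_pickle=True).item()
t=snap('top');print([( [round(x) for x in d['bbox']],round(d['conf'],2)) for d in ctrl.find_in(t,'foot0')][:5],[( [round(x) for x in d['bbox']],round(d['conf'],2)) for d in ctrl.find_in(t,'bowl')][:2])
E
```

```text
{'clock': 52.8, 'tool_pos': [0.446, -0.3021, 0.2273], 'orientation': [179.9315, 0.0809, -58.5504], 'joint_pos': [-13.264, 7.7428, -16.3928, -0.0102, -65.97, 44.7178], 'force': [0.5102, -0.3397, 0.4171], 'opening': 0.0215, 'gripper_force': 0.0}
tens [(np.float64(136.8), np.float64(27.0), np.float64(40.1)), (np.float64(132.2), np.float64(27.5), np.float64(45.9))] units [(np.float64(140.6), np.float64(-25.5), np.float64(69.0)), (np.float64(135.6), np.float64(-26.5), np.float64(72.6))]
[(207.076, -0.5, -0.003)]
[(141.922, 1.0, -0.003)]
[43, 28, 25, 27, 27, 23, 26, 28, 30, 29, 31, 28, 26, 70, 157, 170, 165, 163, 161, 161, 157]
[246, 246, 248, 248, 249, 250, 252, 253, 137, 44, 47, 47, 48, 50, 48, 47, 46, 46, 43, 56, 133]
[([272, 252, 15, 20], 0.75), ([158, 196, 21, 20], 0.62), ([256, 220, 23, 19], 0.61), ([173, 332, 26, 21], 0.48), ([453, 292, 8, 10], 0.39)] [([235, 196, 73, 100], 0.72)]
```

```bash
python3 - <<'E'
from h import *
from scipy.optimize import least_squares
L=[]
for f in('w20.npy','w29.npy','w25.npy','w28.npy'):
    s=np.load(f,allow_pickle=True).item();b=TO-.088*tx
    u,v=proj(s,[b[0],b[1],.06]).astype(int)
    if not(40<v<440): print(f,u,v);continue
    x0,y0=u-38,max(v-38,0);g=cv2.resize(cv2.cvtColor(s['color'],cv2.COLOR_RGB2GRAY)[y0:v+38,x0:u+38],None,fx=4,fy=4,interpolation=2)
    cs,h=cv2.findContours((g<105).astype(np.uint8),cv2.RETR_CCOMP,cv2.CHAIN_APPROX_NONE)
    for c,hh in zip(cs,h[0]):
        if cv2.contourArea(c)>4000:
            (x,y),(w,q),a=cv2.fitEllipse(c);inn=hh[3]>=0
            print(f,'inner' if inn else 'outer',round(x/4+x0,1),round(y/4+y0,1),round(w/4,1),round(q/4,1))
            if inn: L.append((s,x/4+x0,y/4+y0))
if len(L)>1:
    r=least_squares(lambda p:np.concatenate([proj(s,p)-[x,y] for s,x,y in L]),[.446,-.302,.06],diff_step=1e-3);print(r.x,r.fun.round(1))
E
```

```text
w20.npy outer 329.2 228.3 53.8 54.7
w20.npy inner 329.1 233.0 35.7 37.0
w29.npy outer 320.3 224.2 62.8 63.2
w29.npy inner 321.0 223.0 36.8 41.0
w25.npy outer 330.8 225.2 54.4 55.4
w25.npy inner 330.8 229.9 36.2 37.5
w28.npy outer 333.9 279.0 5.4 96.4
w28.npy outer 318.9 241.0 64.1 64.2
w28.npy inner 319.1 241.5 40.3 41.0
[ 0.44749765 -0.30348155  0.06227882] [ 0.2 -1.5 -0.5  1.9  0.2 -1.5  0.1  0.9]
```

```bash
python3 - <<'E'
from h import *
b=TO-.088*tx;tool();go([.4472,-.3028,.08],-58.6)
E
```

```text
{'clock': 53.0, 'tool_pos': [0.4464, -0.3023, 0.2278], 'orientation': [179.9695, 0.0333, -58.5476], 'joint_pos': [-13.2635, 7.7181, -16.349, -0.0024, -65.978, 44.7169], 'force': [0.3863, -0.8545, 0.4883], 'opening': 0.0368, 'gripper_force': 0.0}
go [0.0005 0.0006 0.0009] [ 0.1  -0.05 14.78] rows>= 4
```

>>> {"method": "play_rows", "body": {"commands": [[[0,0,0,0.1,0,4,0],[0,0,0,0.1,0,8,0],[0,0,0,0.1,0,12,0],[0,0,0,0.1,0,14.7,0],[0,0,0,0.1,0,14.7,0],[0,0,0,0.1,0,14.7,0],[0,0,0,0.1,0,14.7,0],[0,0,0,0.1,0,14.7,0]]]}}

```text
clock: 53.67
tool_pos: [0.4487, -0.3037, 0.0837]
orientation: [-179.9, -0.2, -58.5]
force: [-0.3, 0.5, 0.1]
opening: 0.0005
gripper_force: 0.0
```

>>> {"method": "play_rows", "body": {"commands": [[[0,0,0,0,0,0.4,0],[0,0,0,0,0,0.7,0],[0,0,0,0,0,0.7,0],[0,0,0,0,0,0.7,0]]]}}

```text
clock: 54.0
tool_pos: [0.4471, -0.3032, 0.0747]
orientation: [-180.0, -0.0, -58.6]
force: [0.6, 0.2, 0.1]
opening: 0.0004
gripper_force: 0.0
```

>>> {"method": "play_rows", "body": {"commands": [[[0,0,0,0,0,0.2,0],[0,0,0,0,0,0.2,0],[0,0,0,0,0,0.2,0]]]}}

```text
clock: 54.25
tool_pos: [0.4471, -0.3032, 0.0724]
orientation: [-180.0, -0.0, -58.5]
force: [0.6, 0.1, -0.0]
opening: 0.0006
gripper_force: 0.0
```

>>> {"method": "play_rows", "body": {"commands": [[[0,0,0,0,0,0.2,0],[0,0,0,0,0,0.2,0],[0,0,0,0,0,0.2,0]]]}}

```text
clock: 54.5
tool_pos: [0.4472, -0.3032, 0.0705]
orientation: [-180.0, -0.0, -58.5]
force: [-0.8, -0.1, 2.6]
opening: 0.0009
gripper_force: 1.2
```

>>> {"method": "play_rows", "body": {"commands": [[[0,0,0,0,0,0.2,0],[0,0,0,0,0,0.2,0],[0,0,0,0,0,0.2,0]]]}}

```text
clock: 54.75
tool_pos: [0.4473, -0.3032, 0.0685]
orientation: [-180.0, -0.0, -58.5]
force: [-0.3, -0.1, 3.3]
opening: 0.0003
gripper_force: 1.8
```

The probe feels the button's spring from about 0.0715 m, so the earlier press did reach the stop at 0.0655 m. I complete this press too and then release.

>>> {"method": "play_rows", "body": {"commands": [[[0,0,0,0,0,0.2,0],[0,0,0,0,0,0.4,0],[0,0,0,0,0,0.4,0],[0,0,0,0,0,0.4,0]]]}}

```text
clock: 55.08
tool_pos: [0.4473, -0.3033, 0.066]
orientation: [-180.0, -0.1, -58.5]
force: [-4.2, 3.7, 20.2]
opening: 0.0003
gripper_force: 10.1
```

>>> {"method": "play_rows", "body": {"commands": [[[0,0,0,0,0,-1,0],[0,0,0,0,0,-3,0],[0,0,0,0,0,-6,0],[0,0,0,0,0,-9,0],[0,0,0,0,0,-12,0],[0,0,0,0,0,-15,0],[0,0,0,0,0,-15,0],[0,0,0,0,0,-15,0]]]}}

```text
clock: 55.75
tool_pos: [0.4479, -0.3033, 0.216]
orientation: [-179.8, -0.2, -58.6]
force: [0.7, 0.1, -0.9]
opening: 0.0005
gripper_force: 0.0
```

```bash
python3 - <<'E'
from h import *
tool();s=snap('wrist');print('tens',ridge(s,.034)[:1],'units',ridge(s,-.034)[:1])
t=snap('top');print([[round(x) for x in d['bbox']] for d in ctrl.find_in(t,'foot0')][:5])
print(ctrl.close_job())
E
```

```text
{'clock': 55.75, 'tool_pos': [0.4479, -0.3033, 0.216], 'orientation': [-179.8262, -0.1565, -58.5524], 'joint_pos': [-13.3423, 8.231, -17.3405, -0.0127, -64.1948, 44.7957], 'force': [0.6847, 0.0799, -0.9229], 'opening': 0.0005, 'gripper_force': 0.0}
tens [(np.float64(139.9), np.float64(27.0), np.float64(42.6))] units [(np.float64(133.0), np.float64(-26.5), np.float64(70.8))]
[[259, 217, 18, 24], [158, 196, 20, 21], [272, 253, 14, 17], [173, 330, 20, 24]]
the job is handed in; nothing more can be done
None
```

The job is handed in, no verdict returned: bowl seated on both pegs, both bronze feet in it, timer at 63 (wheels within about half a degree of their ticks), and start pressed to the stop and released twice, the second time to confirm the first press had bottomed.

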